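Walk a heavy fixture block home against an adjustable stop

TASK

Bring the heavy steel fixture block across the desk to the adjustable stop, so that its long far face ends flush and square against the aluminium stop bar and roughly centred on it; at the last, press it against the bar until you feel that it bears on it. Never push it with more than 24 newtons: that is less than it takes to slide it bodily on its rubber feet, so walk it, nudging the two ends of its near long face in turn so that it swings ahead one end at a time. Leave it standing flat, and do not disturb the grease pot, the small roll of black tape and the bead jar beside it.

Things in the scene. Friction and masses are not known exactly. Their poses are not given: they have to be found in the camera images.
- fixture_block: bare steel block, 76 mm (its x) by 190 mm (its y), about 2.85 kg, top 34 mm above the desk, sides (polished, slippery) from 4 mm up. Four 12 mm square rubber feet under it at x = +-10, y = +-35 mm. Origin: centre of its underside, on the desk; x ahead to its far long face (38 mm off), y left along its length. Sliding it bodily takes 25 to 32 N. Starts 34 to 64 mm short of the bar, within 10 degrees
- push_left (a point): point on the near long face of the block, 8 mm from its left end, 19 mm above the desk. A slow level push ahead here takes about 9 to 15 N and swings the left end ahead; the block turns about a point some 30 mm right of its middle. Nearer the middle it takes more force, and the far end backs off less. Hitting it at speed adds force. Axes as the block's
- push_right (a point): the same point 8 mm from the block's right end; pushed ahead, it swings the right end ahead about a point some 30 mm left of the middle
- stop_rail: adjustable stop, fixed: a grey rail 120 mm long (y), 34 mm high, from 40 to 70 mm ahead of the origin, with two rods that carry an aluminium stop bar in front of it. Origin: on the desk, mid-length, under the near face of the bar at its nearest setting; x points ahead from the robot, y left
- grease_pot: grey round pot with ribbed lid, 57 mm across, 32 mm high, to the right of the block's path; bystander. Origin: centre of its underside
- tape_roll_b: roll of black tape lying flat, 59 mm across, 19 mm high, to the right of the stop; bystander. Origin: centre of its underside
- bead_jar: small jar with white band and black lid, 46 mm across, 74 mm high, to the left of the block's start; bystander. Origin: centre of its underside
- bar_zero (a point): a point 18 mm above the rail's origin. The stop bar (90 mm long along y, 12 mm thick, 5 to 31 mm above the desk) has its near face, square to the rail's x, 0 to 10 mm ahead of this point: set anew each time and not measured, to be found by touch. It does not give when pushed

How it is judged:
On the way, in this order (a step that is already met when the one before it is completed fails the run):
1. the block has been walked to within about 25 mm of the stop bar (x of fixture_block in the frame of stop_rail above -0.06 m), for 0.1 s.
2. square to the stop bar, the block is pressed against it with at least 1.5 N (angle between the x axis of fixture_block and the x axis of stop_rail, either way round below 0.025 rad and contact force between fixture_block and stop_rail above 1.5 N), for 0.2 s.
At the end, for the whole second after the job is handed in: the block stands flat and at rest, square to the stop bar within 0.025 rad, its far face at the bar (0 to 10 mm ahead of the rail's origin, where it has been pressed home), centred on the bar within 25 mm (angle between the x axis of fixture_block and the x axis of stop_rail, either way round below 0.025 rad and x of fixture_block in the frame of stop_rail between -0.0405 and -0.025 m and y of fixture_block in the frame of stop_rail between -0.025 and 0.025 m and angle between fixture_block's own z axis and vertical below 0.03 rad and height (world z) of fixture_block below 0.004 m and linear speed of fixture_block below 0.005 m/s); the robot touches nothing.
It fails at once if the robot pushes the block with more than 24 N (contact force between any of the arm, the fingers and fixture_block above 24 N).
It fails at once if the block is tipped or lifted (angle between fixture_block's own z axis and vertical above 0.1 rad or height (world z) of fixture_block above 0.008 m).
It fails at once if the grease pot, the tape roll or the bead jar is moved by more than 10 mm (distance of any of grease_pot, tape_roll_b, bead_jar from where it was at the start of the episode above 0.01 m).
It also fails if it takes over 72 s, if anything falls off the work surface, if the arm or the gripper's body presses on something with over 40 N, if the wrist force passes 120 N, or if a joint passes its speed limit or range.

ROBOT

A 7-joint arm with a two-finger parallel gripper is mounted at the origin on a cart in front of the work surface, level with it; the furniture and walls round the work are solid. World frame = base frame: x ahead of the robot, y to its left, z up, the work surface at z = 0. Lengths are in m, angles in rad, forces in N, time in s.
With the tool pointing down it reaches from about 0.425 to 0.875 m from the base axis. Payload 4.7 kg.
Tool frame: the origin (TCP) lies on the centre line of the jaws, within the pads' length; the fingertips stand 19 mm ahead of it and the grasp point (between the pads) is the TCP (ctrl.nose_length is the distance from the TCP to the fingertips, in m); z points along the fingers, x is the direction in which the jaws open and shut, and the axes are right-handed (so a half turn about z gives the same grasp; the last joint's range is limited). The gripper opens to 87 mm and grips with 3 to 60 N. Pads are 19 mm wide; open, the fingers measure 117 mm over their backs; the gripper's body (75 mm by 190 mm) begins 51 mm behind the grasp point.
Start: joints at [1.117, 0.321, -0.07, 1.45, 0.023, 1.371, -0.057], TCP at [0.293, -0.58, 0.242] pointing down, gripper open.
Joint ranges: [-2.86, 2.86], [-0.3, 2.09], [-1.38, 1.24], [0.06, 2.45], [-1.56, 4.7], [0.09, 2.05], [-2.69, 2.69]. Speed limits (rad/s): [2.57, 2.57, 3.14, 3.14, 3.14, 3.14, 3.14].

INTERFACE

Orientations are given as a rotation vector (axis times angle).
In Python, from bench import ctrl gives the robot as it stands. The module is installed in compiled form; this text tells all that it offers.
- The arm moves only by the shell command python3 -m crank 'ROWS' [OPENING] [FORCE]. ROWS is a JSON object of lists of equal length, an entry for each row: "dp": the shift along the tool's x, y, z in cm, a list of three; "delta_rot": the turn, a rotation vector about the tool's x, y, z in rad, a list of three. In form: {"dp": [[x, y, z], ...], "delta_rot": [[rx, ry, rz], ...]}. A call has exactly 8 rows; each row shifts and turns the commanded pose from where the row before left it, along the tool's axes as they then stand; what a row does not reach is not made up. A row lasts 1/10 s, in which the tool goes at most 50 mm and 8.59 degrees, less where a joint would pass 70% of its speed; a pose out of reach is approached as far as the arm can. A call with a gripper value outside its range is refused whole. OPENING is the finger opening in cm, from 0 to 8.7, set as the call begins (- or left out, the last holds). The fingers move at their own pace and stop on an object; FORCE is the grip in N (left out, the last holds). Time passes only in rows, so rows that do not move let the fingers close, or fill a call up. It gives the time, the measured TCP pose, the force and the opening at its end, in the units of the state.
- ctrl.get_state(): the state, without advancing time (a new reading comes with each control period).
- ctrl.get_image(name): name is "side" or "top"; returns the picture (400x640x3 uint8, blue, green, red); there is no depth.
- ctrl.camera_info(name): a dict with "camera_matrix" (3x3 intrinsics, pixels), "xyz" and "orientation" of the camera in the world. Camera axes: x right, y down, z forward; pixel columns grow to the right and rows downward; lengths in m; the calibration is good to about 2 mm. A picture is of the moment at which its call begins. camera_info takes no time and is no camera call.
- ctrl.close_job(): hands the job in, once; it reports no verdict.
The state is a dict: "time": time; "joint_positions": joint angles; "qd": joint speeds; "joint_torque": joint torques, N m; "position": TCP position; "tool_rot": TCP orientation; "ft_force": force on the tool from outside, world axes, zero at the start; "torque": the same for the moment, N m; "grip_width": opening from 0.0 (shut) to 1.0 (fully open).
Only numpy, scipy, OpenCV 4.12 (cv2) and the standard library are available. Lean on these libraries where they do the work, as an engineer would, in place of code of your own. Each camera call takes 0.05 s, during which the arm holds its last target.

## Working session

There is one attempt and no reset: what is moved stays moved. The work goes in short steps, Python scripts to look and compute and a shell command to move; the robot and the scene stay as the last step left them, time stands still between calls to the robot, and variables do not carry over. Pictures are saved under pics/ and viewed, and the job is handed in when it is done.

```bash
mkdir -p pics
python3 - <<'E'
from bench import ctrl
import cv2
s=ctrl.get_state()
for k,v in s.items(): print(k,v)
for n in("side","top"):
    cv2.imwrite(f"pics/{n}0.png",ctrl.get_image(n)); print(ctrl.camera_info(n))
print(ctrl.nose_length)
E
```

```text
time 0.0
joint_positions [ 1.11709486  0.32182323 -0.07008019  1.45166697  0.0226214   1.37078786
 -0.05689689]
qd [-0.00050219 -0.00082263 -0.00064117 -0.00091128 -0.00025831 -0.00091639
 -0.00214693]
joint_torque [ 1.97641348e-04 -4.91286671e+01 -4.03918996e-01 -3.12523556e+01
 -6.40179170e-02  4.38633654e-02  1.53551978e-04]
position [ 0.29281888 -0.57973511  0.24046533]
tool_rot [-2.67509091e+00  1.64556710e+00  2.63295683e-03]
ft_force [-0.06452966  0.56527975  1.2320512 ]
torque [-0.01959417 -0.06035573  0.01898775]
grip_width 1.0010671234179391
{'camera_matrix': array([[454.84184059,   0.        , 320.60391975],
       [  0.        , 454.84184059, 198.50539547],
       [  0.        ,   0.        ,   1.        ]]), 'xyz': array([ 0.55645441, -1.12850609,  0.64289304]), 'orientation': array([-2.18225114, -0.05498638,  0.02960566])}
{'camera_matrix': array([[446.89031035,   0.        , 323.65686048],
       [  0.        , 446.89031035, 200.77234545],
       [  0.        ,   0.        ,   1.        ]]), 'xyz': array([ 0.4648004 , -0.28891339,  0.90968904]), 'orientation': array([-2.203225  ,  2.18062998, -0.05176605])}
0.019
```

View pics/side0.png

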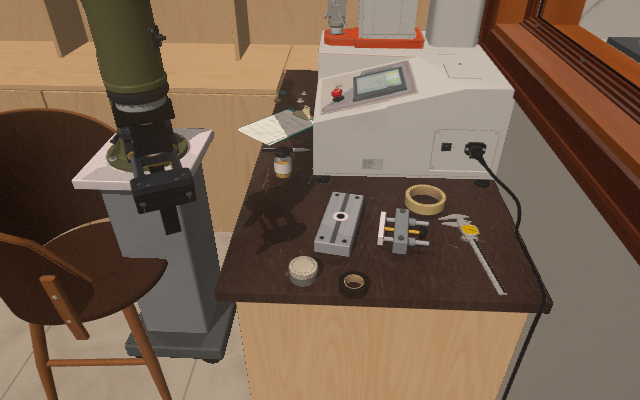

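View pics/top0.png

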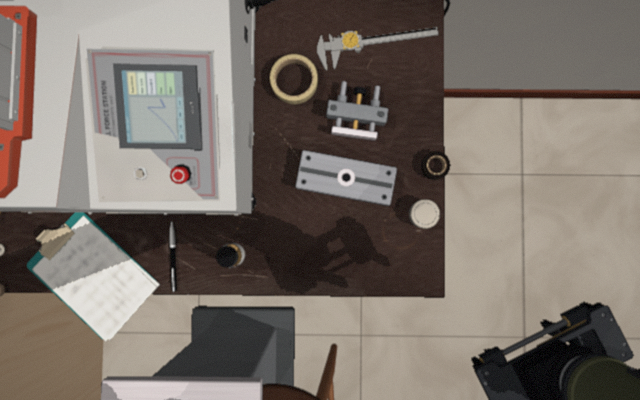

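The side view shows the block at about (340,222), the stop bar at (382,228), the rail at (402,230), the pot at (303,268), the tape at (353,283) and the jar at (283,162). In the top view, up is ahead: block centre at (346,177), bar at (355,133), pot at (425,213), tape at (435,163), jar at (230,255). Next I'll zoom in for the corners.

```bash
cat > h.py <<'E'
import numpy as np,cv2
from bench import ctrl
from scipy.spatial.transform import Rotation as R
def world(n,uv,z):
    c=ctrl.camera_info(n);K=c['camera_matrix'];Rm=R.from_rotvec(c['orientation']).as_matrix()
    d=Rm@np.linalg.solve(K,[uv[0],uv[1],1.]);o=c['xyz'];return o+d*(z-o[2])/d[2]
def pix(n,p):
    c=ctrl.camera_info(n);K=c['camera_matrix'];Rm=R.from_rotvec(c['orientation']).as_matrix()
    q=K@(Rm.T@(np.array(p)-c['xyz']));return q[:2]/q[2]
E
python3 - <<'E'
import cv2
a=cv2.imread('pics/top0.png');cv2.imwrite('pics/topz.png',cv2.resize(a[65:245,265:465],None,fx=4,fy=3.33*1.2 if 0 else 3.333,interpolation=cv2.INTER_CUBIC)) if 0 else cv2.imwrite('pics/topz.png',cv2.resize(a[70:220,270:470],None,fx=4,fy=4,interpolation=cv2.INTER_CUBIC))
b=cv2.imread('pics/side0.png');cv2.imwrite('pics/sidez.png',cv2.resize(b[175:305,270:470],None,fx=4,fy=4,interpolation=cv2.INTER_CUBIC))
E
```

```text
(no output)
```

View pics/topz.png

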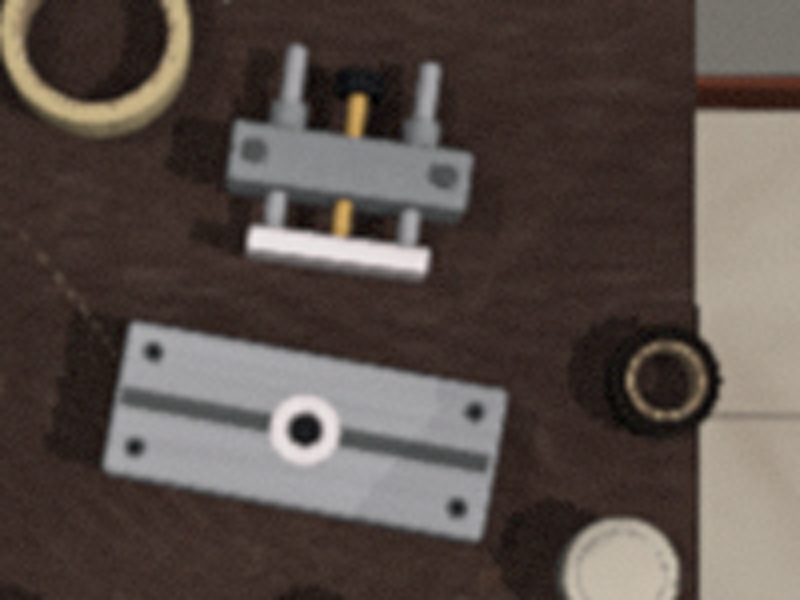

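View pics/sidez.png

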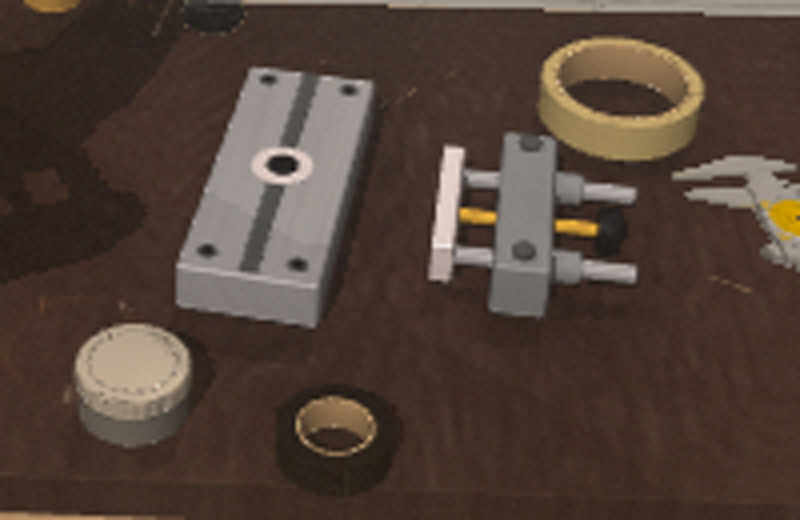

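Run:
```python
from h import *
np.set_printoptions(precision=4,suppress=True)
T=lambda x,y:((x+.5)/4-.5+270,(y+.5)/4-.5+70)
S=lambda x,y:((x+.5)/4-.5+270,(y+.5)/4-.5+175)
def show(l,f,n,z,pts):
    P=[world(n,f(*p),z) for p in pts]
    for p in P: print(l,n,p)
    return np.array(P)
def blk(P):
    c=P.mean(0);a=((P[0]-P[1])+(P[3]-P[2]))/2;print('c',c,'len',np.linalg.norm(a),'wid',np.linalg.norm((P[0]-P[3])+(P[1]-P[2]))/2,'yaw',np.arctan2(-a[0],a[1]))
blk(show('blk',T,'top',.034,[(131,323),(507,390),(482,541),(104,470)]))
blk(show('blk',S,'side',.034,[(374,80),(318,290),(178,263),(250,69)]))
blk(show('rail',T,'top',.034,[(236,121),(473,153),(465,212),(228,184)]))
blk(show('bar',T,'top',.031,[(249,227),(431,250),(428,272),(247,246)]))
P=show('bar',S,'side',.031,[(443,148),(430,279)])
show('pot',T,'top',.032,[(621,572)]);show('tape',T,'top',.019,[(663,381)])
c=ctrl.camera_info
print('jar',world('top',(232,253),.074),world('side',(283,152),.074))
print('machine base corner',world('top',(252,212),0), world('side',(315,172),0))
```

```text
blk top [ 0.6103 -0.2407  0.034 ]
blk top [ 0.5788 -0.4262  0.034 ]
blk top [ 0.5043 -0.4141  0.034 ]
blk top [ 0.5374 -0.2284  0.034 ]
c [ 0.5577 -0.3274  0.034 ] len 0.1883976798154708 wid 0.07471208320610881 yaw -0.17196417561701144
blk side [ 0.6113 -0.2412  0.034 ]
blk side [ 0.5783 -0.4302  0.034 ]
blk side [ 0.5063 -0.4127  0.034 ]
blk side [ 0.538  -0.2334  0.034 ]
c [ 0.5585 -0.3294  0.034 ] len 0.18699047333776567 wid 0.07377778943072207 yaw -0.17407224021988477
rail top [ 0.7118 -0.2916  0.034 ]
rail top [ 0.6968 -0.4092  0.034 ]
rail top [ 0.6672 -0.4053  0.034 ]
rail top [ 0.6801 -0.2879  0.034 ]
c [ 0.689  -0.3485  0.034 ] len 0.11833489898059908 wid 0.030864195867029234 yaw -0.11842874490992378
bar top [ 0.6593 -0.2986  0.031 ]
bar top [ 0.6487 -0.3889  0.031 ]
bar top [ 0.6376 -0.3875  0.031 ]
bar top [ 0.6498 -0.2977  0.031 ]
c [ 0.6489 -0.3431  0.031 ] len 0.09081590529145525 wid 0.010345581432967833 yaw -0.12619800644961984
bar side [ 0.6486 -0.3025  0.031 ]
bar side [ 0.6356 -0.4154  0.031 ]
pot top [ 0.4899 -0.4826  0.032 ]
tape top [ 0.5861 -0.5066  0.019 ]
jar [ 0.4098 -0.1143  0.074 ] [ 0.4087 -0.1178  0.074 ]
machine base corner [ 0.4885 -0.1378  0.    ] [ 0.4882 -0.0909  0.    ]
```

```bash
cat >> h.py <<'E'
np.set_printoptions(precision=4,suppress=True)
def st():
    s=ctrl.get_state();Rm=R.from_rotvec(s['tool_rot']).as_matrix()
    psi=np.arctan2(Rm[1,0],Rm[0,0])
    tip=s['position']+Rm@np.array([.015,0,.019])
    print('t %.2f'%s['time'],'p',s['position'],'psi %.4f'%psi,'tilt %.4f'%np.arcsin(Rm[2,0]),'roll %.4f'%np.arcsin(Rm[2,1]),'F',s['ft_force'],'w %.3f'%s['grip_width'],'tip',tip)
    return s,Rm
def go(p=None,psi=None,tilt=None):
    s,Rm=st()
    if p is not None: print('dp total cm (tool)',Rm.T@(np.array(p)-s['position'])*100)
    if psi is not None:
        T=R.from_euler('z',psi).as_matrix()@np.diag([1.,-1,-1])@R.from_euler('y',tilt).as_matrix()
        print('rot total',R.from_matrix(Rm.T@T).as_rotvec())
E
python3 -c "
from h import *
go(None,-0.12,0.08)"
```

```text
t 0.10 p [ 0.2929 -0.5798  0.2406] psi -1.1029 tilt -0.0016 roll 0.0001 F [ 0.3241  0.5657 -0.3897] w 0.996 tip [ 0.2996 -0.5931  0.2216]
rot total [ 0.0386  0.075  -0.9824]
```

Run:
```python
# subpixel refinement: gray-edge line fits for the block & bar in top view
from h import *
a=cv2.imread('pics/top0.png');g=cv2.GaussianBlur(cv2.cvtColor(a,cv2.COLOR_BGR2GRAY).astype(np.float32),(0,0),.7)
def edge(p0,p1,n=40,h=4):
    p0=np.array(p0);p1=np.array(p1);d=(p1-p0)/np.linalg.norm(p1-p0);nrm=np.array([-d[1],d[0]]);pts=[]
    for t in np.linspace(.08,.92,n):
        c=p0+t*(p1-p0);k=np.arange(-h,h+.01,.25);q=c+k[:,None]*nrm
        v=cv2.remap(g,q[:,0].astype(np.float32)[None],q[:,1].astype(np.float32)[None],1)[0]
        e=np.abs(np.diff(v));
        w=e**2; pts.append(c+nrm*((k[:-1]+.125)*w).sum()/w.sum())
    return np.array(pts)
T=lambda x,y:((x+.5)/4-.5+270,(y+.5)/4-.5+70)
for nm,z,A,B,h in [('blk far',.034,(131,323),(507,390),3),('blk near',.034,(104,470),(482,541),3),('rail far',.034,(236,121),(473,153),3),('bar near',.031,(247,246),(428,272),2),('bar far',.031,(249,227),(431,250),2)]:
    P=np.array([world('top',p,z)[:2] for p in edge(T(*A),T(*B),h=h)])
    vx,vy,x0,y0=cv2.fitLine(P.astype(np.float32),cv2.DIST_HUBER,0,1e-4,1e-4).ravel()
    if vy<0: vx,vy=-vx,-vy
    print(nm,'yaw',np.arctan2(-vx,vy),'mid',x0,y0)
```

```text
blk far yaw -0.17632754 mid 0.5924394 -0.34720775
blk near yaw -0.17501695 mid 0.51841235 -0.3333363
rail far yaw -0.12796743 mid 0.704826 -0.34790254
bar near yaw -0.13158841 mid 0.6427249 -0.3424503
bar far yaw -0.1292996 mid 0.6543312 -0.34596482
```

```bash
python3 -m crank '{"dp":[[0,0,0],[0,0,0],[0,0,0],[0,0,0],[0,0,0],[0,0,0],[0,0,0],[0,0,0]],"delta_rot":[[0.0055,0.011,-0.139],[0.0055,0.011,-0.139],[0.0055,0.011,-0.139],[0.0055,0.011,-0.139],[0.0055,0.011,-0.139],[0.0055,0.011,-0.139],[0.0055,0.011,-0.139],[0,0,0]]}' 0 20; python3 -c "
from h import *
go([0.478,-0.395,0.12],-0.13,0.08)"
```

```text
time: 0.9
position: [0.2922, -0.5802, 0.241]
tool_rot: [3.126, -0.204, 0.128]
ft_force: [0.1, 0.1, 0.2]
grip_width: 0.36
t 0.90 p [ 0.2922 -0.5802  0.241 ] psi -0.1301 tilt 0.0820 roll 0.0011 F [0.1242 0.1319 0.1952] w 0.360 tip [ 0.3086 -0.5824  0.2232]
dp total cm (tool) [ 14.9727 -20.7893  13.343 ]
rot total [ 0.0012 -0.002  -0.0001]
```

```bash
python3 -m crank '{"dp":[[1.5,-2,1.3],[2.2,-3.1,2],[2.3,-3.1,2],[2.3,-3.1,2],[2.3,-3.1,2],[2.2,-3.1,2],[1.4,-2.2,1.3],[0.8,-1.1,0.7]],"delta_rot":[[0,0,0],[0,0,0],[0,0,0],[0,0,0],[0,0,0],[0,0,0],[0,0,0],[0,0,0]]}'; python3 -c "
from h import *
go([0.480,-0.396,0.033],-0.13,0.08)"
```

```text
time: 1.7
position: [0.4807, -0.3912, 0.1195]
tool_rot: [3.128, -0.2, 0.127]
ft_force: [-0.0, -0.1, -0.8]
grip_width: 0.007
t 1.70 p [ 0.4807 -0.3912  0.1195] psi -0.1280 tilt 0.0813 roll -0.0006 F [-0.0286 -0.1179 -0.8303] w 0.007 tip [ 0.4971 -0.3932  0.1018]
dp total cm (tool) [-0.7142  0.4953  8.6208]
rot total [-0.0008 -0.0013  0.002 ]
```

```bash
python3 -m crank '{"dp":[[-0.4,0.3,1],[-0.3,0.2,2],[0,0,2],[0,0,1.5],[0,0,1],[0,0,0.7],[0,0,0.4],[0,0,0]],"delta_rot":[[0,0,0],[0,0,0],[0,0,0],[0,0,0],[0,0,0],[0,0,0],[0,0,0],[0,0,0]]}'; python3 -c "
from h import *
st()
for n in('top','side'): cv2.imwrite('pics/%s1.png'%n,ctrl.get_image(n))
cv2.imwrite('pics/top1z.png',cv2.resize(cv2.imread('pics/top1.png')[70:270,270:470],None,fx=3,fy=3,interpolation=2))
cv2.imwrite('pics/side1z.png',cv2.resize(cv2.imread('pics/side1.png')[150:310,230:470],None,fx=3.3,fy=3.3,interpolation=2))"
```

```text
time: 2.5
position: [0.4785, -0.4001, 0.0346]
tool_rot: [3.125, -0.203, 0.129]
ft_force: [0.3, 0.0, 0.1]
grip_width: 0.006
t 2.50 p [ 0.4785 -0.4001  0.0346] psi -0.1295 tilt 0.0827 roll 0.0019 F [0.2567 0.028  0.1083] w 0.006 tip [ 0.4949 -0.4023  0.0169]
```

View pics/top1z.png

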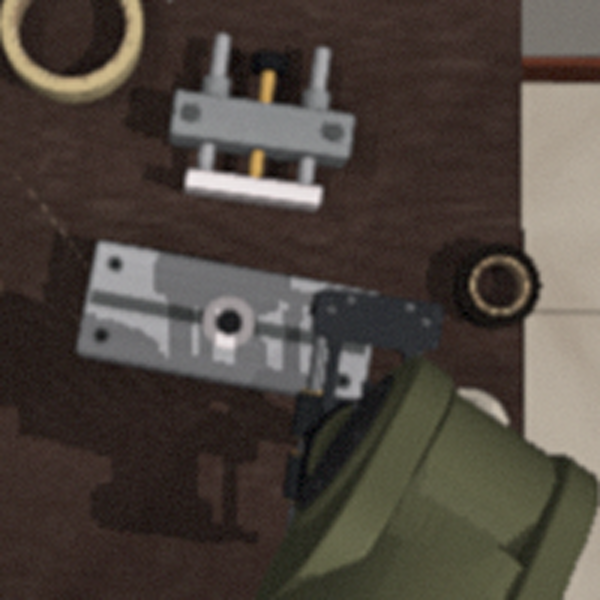

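View pics/side1z.png

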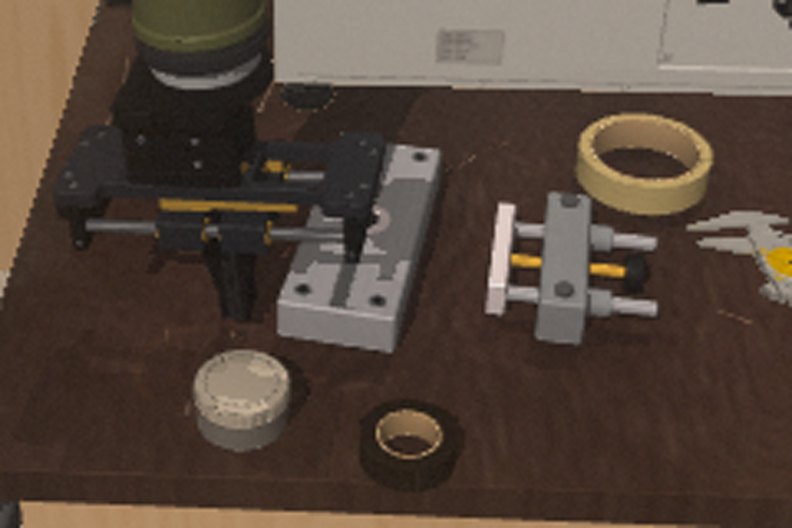

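```bash
python3 -m crank '{"dp":[[0.3,-0.2,0.1],[0.3,-0.1,0.15],[0.1,0,0.01],[0.1,0,0.01],[0.1,0,0.01],[0.1,0,0.01],[0.1,0,0.01],[0.1,0,0.01]],"delta_rot":[[0,0,0],[0,0,0],[0,0,0],[0,0,0],[0,0,0],[0,0,0],[0,0,0],[0,0,0]]}'; python3 -c "
from h import *
st()"
```

```text
time: 3.4
position: [0.491, -0.3987, 0.0326]
tool_rot: [3.125, -0.203, 0.129]
ft_force: [-0.3, 0.5, 0.2]
grip_width: 0.003
t 3.40 p [ 0.491  -0.3987  0.0326] psi -0.1294 tilt 0.0827 roll 0.0020 F [-0.2891  0.464   0.2107] w 0.003 tip [ 0.5074 -0.4008  0.0149]
```

```bash
python3 -m crank '{"dp":[[0.1,0,0.01],[0.1,0,0.01],[0.1,0,0.01],[0.1,0,0.01],[0.1,0,0.01],[0.1,0,0.01],[0.1,0,0.01],[0.1,0,0.01]],"delta_rot":[[0,0,0],[0,0,0],[0,0,0],[0,0,0],[0,0,0],[0,0,0],[0,0,0],[0,0,0]]}'; python3 -c "
from h import *
st()"
```

```text
time: 4.2
position: [0.4965, -0.3995, 0.0317]
tool_rot: [3.127, -0.204, 0.122]
ft_force: [-6.9, 1.6, 3.2]
grip_width: 0.001
t 4.20 p [ 0.4965 -0.3995  0.0317] psi -0.1302 tilt 0.0778 roll 0.0009 F [-6.9149  1.5638  3.1515] w 0.001 tip [ 0.5128 -0.4016  0.0139]
```

```bash
python3 -m crank '{"dp":[[0.1,0,0.01],[0.1,0,0.01],[0.1,0,0.01],[0.1,0,0.01],[0.1,0,0.01],[0.1,0,0.01],[0.1,0,0.01],[0.1,0,0.01]],"delta_rot":[[0,0,0],[0,0,0],[0,0,0],[0,0,0],[0,0,0],[0,0,0],[0,0,0],[0,0,0]]}'; python3 -c "
from h import *
st()"
```

```text
time: 5.0
position: [0.5015, -0.4019, 0.031]
tool_rot: [3.126, -0.206, 0.114]
ft_force: [-11.6, -0.4, 4.4]
grip_width: 0.005
t 5.00 p [ 0.5015 -0.4019  0.031 ] psi -0.1316 tilt 0.0731 roll 0.0020 F [-11.5549  -0.3875   4.3835] w 0.005 tip [ 0.5177 -0.4041  0.0131]
```

```bash
python3 -m crank '{"dp":[[0.12,0,0],[0.12,0,0],[0.15,0,0],[0.15,0,0],[0.15,0,0],[0.15,0,0],[0.15,0,0],[0.15,0,0]],"delta_rot":[[0,0,0],[0,0,0],[0,0,0],[0,0,0],[0,0,0],[0,0,0],[0,0,0],[0,0,0]]}'; python3 -c "
from h import *
st()"
```

```text
time: 5.8
position: [0.5116, -0.4052, 0.0312]
tool_rot: [3.124, -0.208, 0.113]
ft_force: [-10.7, -3.3, -0.4]
grip_width: 0.005
t 5.80 p [ 0.5116 -0.4052  0.0312] psi -0.1327 tilt 0.0725 roll 0.0041 F [-10.7381  -3.3238  -0.357 ] w 0.005 tip [ 0.5278 -0.4075  0.0134]
```

```bash
python3 -c "
from h import *
for n in('top','side'): cv2.imwrite('pics/%s2.png'%n,ctrl.get_image(n))
a=cv2.resize(cv2.imread('pics/top2.png')[110:220,280:420],None,fx=4,fy=4,interpolation=2)
cv2.imwrite('pics/top2z.png',a)
cv2.imwrite('pics/side2z.png',cv2.resize(cv2.imread('pics/side2.png')[175:305,270:470],None,fx=4,fy=4,interpolation=2))"
```

```text
(no output)
```

View pics/top2z.png

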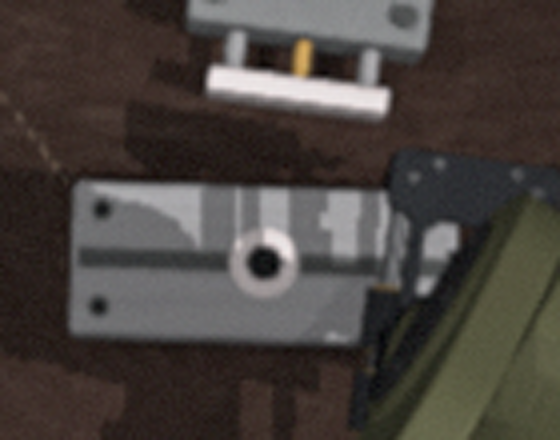

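View pics/side2z.png

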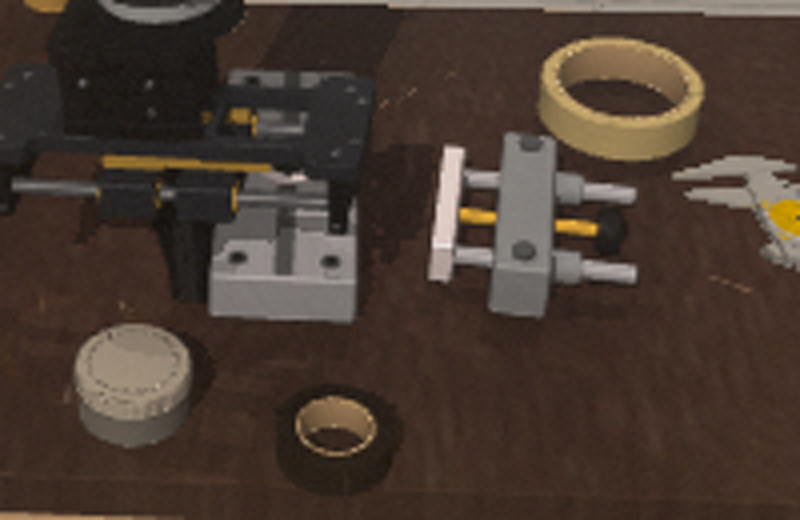

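```bash
python3 -m crank '{"dp":[[0.15,-0.05,0],[0.15,-0.05,0],[0.15,-0.05,0],[0.15,-0.05,0],[0.1,-0.05,0],[0,0,0],[-0.6,0,0],[-1,0,0]],"delta_rot":[[0,0,0],[0,0,0],[0,0,0],[0,0,0],[0,0,0],[0,0,0],[0,0,0],[0,0,0]]}'; python3 -c "
from h import *
st()
for n in('top',): cv2.imwrite('pics/%s3.png'%n,ctrl.get_image(n))
a=cv2.resize(cv2.imread('pics/top3.png')[110:220,280:420],None,fx=4,fy=4,interpolation=2)
cv2.imwrite('pics/top3z.png',a)"
```

```text
time: 6.7
position: [0.5106, -0.3984, 0.0328]
tool_rot: [3.125, -0.202, 0.133]
ft_force: [-0.1, 0.2, 0.6]
grip_width: 0.003
t 6.70 p [ 0.5106 -0.3984  0.0328] psi -0.1289 tilt 0.0850 roll 0.0019 F [-0.1118  0.2259  0.5993] w 0.003 tip [ 0.527  -0.4005  0.0151]
```

View pics/top3z.png

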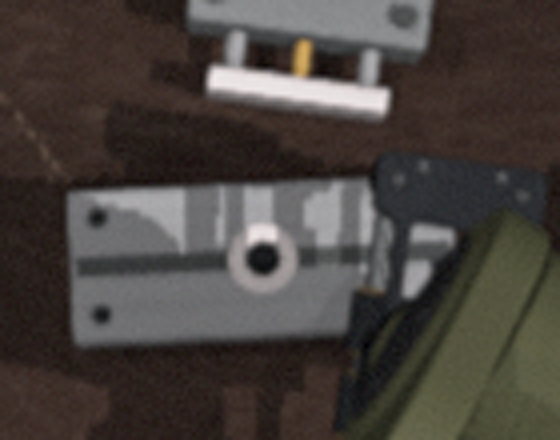

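```bash
cat >> h.py <<'E'
def T4(x,y,ox,oy,f=4): return ((x+.5)/f-.5+ox,(y+.5)/f-.5+oy)
RY=-0.130; RO=np.array([0.6344,-0.3419])
def rail(p):
    c,s=np.cos(RY),np.sin(RY); d=np.array(p[:2])-RO; return np.array([c*d[0]+s*d[1],-s*d[0]+c*d[1]])
def blockpose(c,fl,nl):
    c,fl,nl=[np.array(q[:2]) for q in (c,fl,nl)]
    m=(fl+nl)/2-c; yaw=np.arctan2(-m[0],m[1]); w=fl-nl; y2=np.arctan2(w[1],w[0])
    bx=np.array([np.cos(yaw),np.sin(yaw)]);by=np.array([-bx[1],bx[0]])
    print('c',c,'half len',np.linalg.norm(m),'wid',np.linalg.norm(w),'yaw',yaw,y2,'rail xy',rail(c),'phi',yaw-RY)
    for a in(.07,.08,-.07,-.08): 
        q=c-.038*bx+a*by; print('  push a',a,q)
    for a in(.045,-.045): print('  gap-ish far face rail x at',a,rail(c+.038*bx+a*by))
E
python3 -c "
from h import *
RY=-.13;c=[0.689,-0.3485]
from h import *
f=lambda x,y:world('top',T4(x,y,280,110),.034)
blockpose(f(264,257),f(66,193),f(77,346))
print('initial',rail(world('top',T4(305,430,270,70),.034)),world('top',T4(305,430,270,70),.034))
go([0.480,-0.25,0.033],-0.13,.08)
"
```

```text
c [ 0.5645 -0.3265] half len 0.09492176469409787 wid 0.07582443451589412 yaw 0.07408314074714945 0.08501412229194424 rail xy [-0.0713  0.0062] phi 0.20408314074714945
  push a 0.07 [ 0.5214 -0.2595]
  push a 0.08 [ 0.5207 -0.2495]
  push a -0.07 [ 0.5318 -0.3991]
  push a -0.08 [ 0.5325 -0.4091]
  gap-ish far face rail x at 0.045 [-0.0432  0.058 ]
  gap-ish far face rail x at -0.045 [-0.025  -0.0301]
initial [-0.0776  0.0049] [ 0.5581 -0.327   0.034 ]
t 6.75 p [ 0.5083 -0.3982  0.0324] psi -0.1296 tilt 0.0822 roll 0.0016 F [-2.1361  0.5992 -0.0241] w 0.005 tip [ 0.5247 -0.4003  0.0147]
dp total cm (tool) [ -4.7002 -14.3261  -0.4733]
rot total [ 0.0016 -0.0022  0.0004]
```

```bash
python3 -c "
from h import *
go([0.496,-0.269,0.032])
"
```

```text
t 6.75 p [ 0.5083 -0.3982  0.0324] psi -0.1296 tilt 0.0822 roll 0.0016 F [-2.1361  0.5992 -0.0241] w 0.005 tip [ 0.5247 -0.4003  0.0147]
dp total cm (tool) [ -2.8825 -12.6492  -0.2205]
```

```bash
python3 -m crank '{"dp":[[-1.2,-0.7,-0.1],[-1.0,-2,-0.1],[-0.7,-2.5,0],[0,-2.5,0],[0,-2.3,0],[0,-1.6,0],[0,-0.8,0],[0,-0.3,0]],"delta_rot":[[0,0,0],[0,0,0],[0,0,0],[0,0,0],[0,0,0],[0,0,0],[0,0,0],[0,0,0]]}'; python3 -c "
from h import *
st()
"
```

```text
time: 7.55
position: [0.4977, -0.2682, 0.0322]
tool_rot: [3.125, -0.2, 0.13]
ft_force: [0.4, 0.4, 0.3]
grip_width: 0.005
t 7.55 p [ 0.4977 -0.2682  0.0322] psi -0.1280 tilt 0.0834 roll 0.0023 F [0.4342 0.411  0.2678] w 0.005 tip [ 0.5141 -0.2704  0.0145]
```

```bash
python3 -m crank '{"dp":[[0.2,0,0.01],[0.2,0,0.01],[0.15,0,0.01],[0.1,0,0.01],[0.1,0,0.01],[0.1,0,0.01],[0.1,0,0.01],[0.1,0,0.01]],"delta_rot":[[0,0,0],[0,0,0],[0,0,0],[0,0,0],[0,0,0],[0,0,0],[0,0,0],[0,0,0]]}'; python3 -c "
from h import *
st()"; python3 -m crank '{"dp":[[0.1,0,0.01],[0.1,0,0.01],[0.1,0,0.01],[0.1,0,0.01],[0.1,0,0.01],[0.1,0,0.01],[0.1,0,0.01],[0.1,0,0.01]],"delta_rot":[[0,0,0],[0,0,0],[0,0,0],[0,0,0],[0,0,0],[0,0,0],[0,0,0],[0,0,0]]}'; python3 -c "
from h import *
st()"
```

```text
time: 8.35
position: [0.5077, -0.2703, 0.032]
tool_rot: [3.125, -0.203, 0.129]
ft_force: [-0.8, 0.5, -1.0]
grip_width: 0.006
t 8.35 p [ 0.5077 -0.2703  0.032 ] psi -0.1293 tilt 0.0827 roll 0.0020 F [-0.7524  0.4736 -0.9866] w 0.006 tip [ 0.5241 -0.2724  0.0143]
time: 9.15
position: [0.5117, -0.2713, 0.0305]
tool_rot: [3.126, -0.204, 0.116]
ft_force: [-9.4, 0.5, 3.1]
grip_width: 0.006
t 9.15 p [ 0.5117 -0.2713  0.0305] psi -0.1301 tilt 0.0745 roll 0.0015 F [-9.358   0.457   3.0739] w 0.006 tip [ 0.528  -0.2734  0.0126]
```

```bash
python3 -m crank '{"dp":[[0.1,0,0],[0.1,0,0],[0.1,0,0],[0.1,0,0],[0.1,0,0],[0.1,0,0],[0.1,0,0],[0.1,0,0]],"delta_rot":[[0,0,0],[0,0,0],[0,0,0],[0,0,0],[0,0,0],[0,0,0],[0,0,0],[0,0,0]]}'; python3 -c "
from h import *
st()"
```

```text
time: 9.95
position: [0.5162, -0.2706, 0.0294]
tool_rot: [3.13, -0.204, 0.105]
ft_force: [-13.8, 4.3, 3.5]
grip_width: 0.006
t 9.95 p [ 0.5162 -0.2706  0.0294] psi -0.1301 tilt 0.0668 roll -0.0009 F [-13.8324   4.2999   3.5477] w 0.006 tip [ 0.5323 -0.2727  0.0114]
```

```bash
python3 -m crank '{"dp":[[0.12,0,0],[0.12,0,-0.01],[0.15,0,-0.01],[0.15,0,-0.01],[0.15,0,-0.01],[0.15,0,-0.01],[0.15,0,-0.01],[0.15,0,-0.01]],"delta_rot":[[0,0,0],[0,0,0],[0,0,0],[0,0,0],[0,0,0],[0,0,0],[0,0,0],[0,0,0]]}'; python3 -c "
from h import *
st()"
```

```text
time: 10.75
position: [0.528, -0.2702, 0.03]
tool_rot: [3.132, -0.203, 0.105]
ft_force: [-10.7, 5.7, -2.6]
grip_width: 0.001
t 10.75 p [ 0.528  -0.2702  0.03  ] psi -0.1293 tilt 0.0669 roll -0.0033 F [-10.7054   5.6664  -2.632 ] w 0.001 tip [ 0.5441 -0.2723  0.012 ]
```

```bash
python3 -m crank '{"dp":[[0.16,0,0],[0.18,0,-0.01],[0.18,0,-0.01],[0.18,0,-0.01],[0.18,0,-0.01],[0.18,0,-0.01],[0.18,0,-0.01],[0.15,0,-0.01]],"delta_rot":[[0,0,0],[0,0,0],[0,0,0],[0,0,0],[0,0,0],[0,0,0],[0,0,0],[0,0,0]]}'; python3 -c "
from h import *
st()
cv2.imwrite('pics/top4.png',ctrl.get_image('top'))
a=cv2.resize(cv2.imread('pics/top4.png')[110:220,280:420],None,fx=4,fy=4,interpolation=2)
cv2.imwrite('pics/top4z.png',a)"
```

```text
time: 11.55
position: [0.5404, -0.2702, 0.0308]
tool_rot: [-3.132, 0.202, -0.099]
ft_force: [-12.4, 7.0, -2.0]
grip_width: 0.003
t 11.55 p [ 0.5404 -0.2702  0.0308] psi -0.1292 tilt 0.0631 roll -0.0056 F [-12.3888   6.9555  -2.0202] w 0.003 tip [ 0.5564 -0.2722  0.0128]
```

View pics/top4z.png

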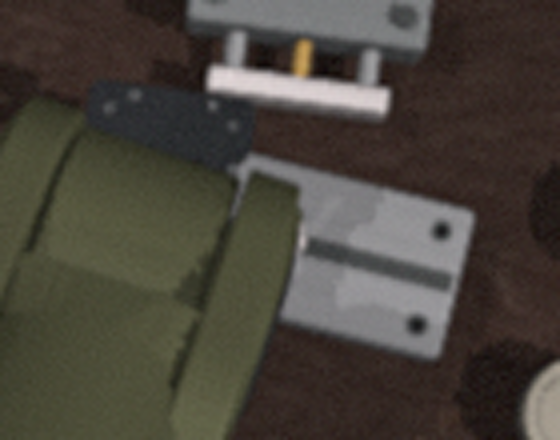

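```bash
cat >> h.py <<'E'
def blockR(fr,nr,yaw=None):
    fr,nr=np.array(fr[:2]),np.array(nr[:2]);w=fr-nr
    y=np.arctan2(w[1],w[0]) if yaw is None else yaw
    by=np.array([-np.sin(y),np.cos(y)]);c=(fr+nr)/2+.095*by;bx=np.array([by[1],-by[0]])
    print('wid',np.linalg.norm(w)); blockpose(c,c+.095*by+.038*bx,c+.095*by-.038*bx)
E
python3 -c "
from h import *
f=lambda x,y,z=.034:world('top',T4(x,y,280,110),z)
a,b=f(243,152),f(473,210);print('far yaw',np.arctan2(-(a-b)[0],(a-b)[1]))
blockR(f(473,210),f(438,357))
blockR(f(473,210),f(438,357),-.235)
"
```

```text
far yaw -0.23943198249099384
wid 0.07464174287271144
c [ 0.5741 -0.3282] half len 0.095 wid 0.07599999999999991 yaw -0.23007885052571295 -0.23007885052571292 rail xy [-0.0616  0.0058] phi -0.10007885052571294
  push a 0.07 [ 0.553  -0.2513]
  push a 0.08 [ 0.5553 -0.2416]
  push a -0.07 [ 0.5211 -0.3876]
  push a -0.08 [ 0.5188 -0.3974]
  gap-ish far face rail x at 0.045 [-0.0193  0.0468]
  gap-ish far face rail x at -0.045 [-0.0283 -0.0428]
wid 0.07464174287271144
c [ 0.5745 -0.3283] half len 0.09500000000000001 wid 0.07600000000000005 yaw -0.23499999999999965 -0.23499999999999951 rail xy [-0.0611  0.0058] phi -0.10499999999999965
  push a 0.07 [ 0.5539 -0.2513]
  push a 0.08 [ 0.5562 -0.2416]
  push a -0.07 [ 0.5213 -0.3875]
  push a -0.08 [ 0.519  -0.3972]
  gap-ish far face rail x at 0.045 [-0.0186  0.0465]
  gap-ish far face rail x at -0.045 [-0.0281 -0.043 ]
```

```bash
python3 -m crank '{"dp":[[0.18,0,-0.01],[0.18,0,-0.01],[0.18,0,-0.01],[0.18,0,-0.01],[0.1,0,0],[0,0,0],[-1,0,0],[-2,0,0]],"delta_rot":[[0,0,0],[0,0,0],[0,0,0],[0,0,0],[0,0,0],[0,0,0],[0,0,0],[0,0,0]]}'; python3 -c "
from h import *
cv2.imwrite('pics/top5.png',ctrl.get_image('top'))
go([0.484,-0.378,.032],-.13,.08)
a=cv2.resize(cv2.imread('pics/top5.png')[110:220,280:420],None,fx=4,fy=4,interpolation=2)
cv2.imwrite('pics/top5z.png',a)"
```

```text
time: 12.4
position: [0.5285, -0.2723, 0.0347]
tool_rot: [3.125, -0.2, 0.134]
ft_force: [0.1, 0.3, -0.0]
grip_width: 0.008
t 12.45 p [ 0.5239 -0.2726  0.0338] psi -0.1297 tilt 0.0804 roll 0.0021 F [-3.9527  0.0668 -0.6141] w 0.006 tip [ 0.5402 -0.2747  0.0161]
dp total cm (tool) [-2.597  10.9717 -0.0025]
rot total [ 0.0021 -0.0004  0.0003]
```

View pics/top5z.png

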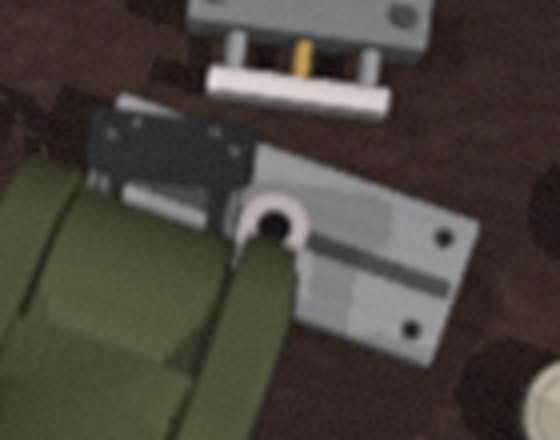

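```bash
python3 -c "
from h import *
f=lambda x,y,z=.034:world('top',T4(x,y,280,110),z)
a,b=f(258,143),f(480,222);print('far yaw',np.arctan2(-(a-b)[0],(a-b)[1]));print('hub',f(274,224))
blockR(f(480,222),f(430,366))
"
```

```text
far yaw -0.33514323088644
hub [ 0.5809 -0.3313  0.034 ]
wid 0.07528217711339354
c [ 0.578  -0.3305] half len 0.09500000000000001 wid 0.076 yaw -0.3298066293815692 -0.3298066293815687 rail xy [-0.0574  0.0039] phi -0.19980662938156918
  push a 0.07 [ 0.5647 -0.252 ]
  push a 0.08 [ 0.568  -0.2426]
  push a -0.07 [ 0.5194 -0.3845]
  push a -0.08 [ 0.5161 -0.3939]
  gap-ish far face rail x at 0.045 [-0.0112  0.0405]
  gap-ish far face rail x at -0.045 [-0.0291 -0.0477]
```

```bash
python3 -c "
from h import *
go([0.500,-0.3695,.033],-.13,.08)"
```

```text
t 12.45 p [ 0.5239 -0.2726  0.0338] psi -0.1297 tilt 0.0804 roll 0.0021 F [-3.9527  0.0668 -0.6141] w 0.006 tip [ 0.5402 -0.2747  0.0161]
dp total cm (tool) [-1.1172  9.9218  0.0142]
rot total [ 0.0021 -0.0004  0.0003]
```

```bash
python3 -m crank '{"dp":[[-0.9,0.6,0],[0,1.6,0],[0,2.2,0],[0,2.2,0],[0,1.7,0],[0,1.1,0],[0,0.4,0],[0,0.1,0]],"delta_rot":[[0,0,0],[0,0,0],[0,0,0],[0,0,0],[0,0,0],[0,0,0],[0,0,0],[0,0,0]]}'; python3 -c "
from h import *
st()"
```

```text
time: 13.25
position: [0.5053, -0.3699, 0.0339]
tool_rot: [3.125, -0.203, 0.129]
ft_force: [-0.9, 0.4, 0.4]
grip_width: 0.002
t 13.25 p [ 0.5053 -0.3699  0.0339] psi -0.1297 tilt 0.0828 roll 0.0016 F [-0.9233  0.3781  0.4428] w 0.002 tip [ 0.5217 -0.3721  0.0162]
```

Gap should be about 6 mm; approach gently, then push.

```bash
python3 -m crank '{"dp":[[0.15,0,0.02],[0.15,0,0.02],[0.12,0,0.02],[0.12,0,0.02],[0.12,0,0.02],[0.12,0,0.02],[0.12,0,0.01],[0.12,0,0.01]],"delta_rot":[[0,0,0],[0,0,0],[0,0,0],[0,0,0],[0,0,0],[0,0,0],[0,0,0],[0,0,0]]}'; python3 -m crank '{"dp":[[0.1,0,0.01],[0.1,0,0.01],[0.1,0,0.01],[0.1,0,0.01],[0.1,0,0.01],[0.1,0,0.01],[0.1,0,0.01],[0.1,0,0.01]],"delta_rot":[[0,0,0],[0,0,0],[0,0,0],[0,0,0],[0,0,0],[0,0,0],[0,0,0],[0,0,0]]}'; python3 -c "
from h import *
st()"
```

```text
time: 14.05
position: [0.5128, -0.3705, 0.0325]
tool_rot: [3.127, -0.204, 0.121]
ft_force: [-7.7, 2.9, 2.6]
grip_width: 0.002
time: 14.85
position: [0.5161, -0.3722, 0.031]
tool_rot: [3.128, -0.207, 0.108]
ft_force: [-14.5, 1.3, 4.1]
grip_width: 0.003
t 14.85 p [ 0.5161 -0.3722  0.031 ] psi -0.1320 tilt 0.0688 roll 0.0003 F [-14.54     1.2871   4.1325] w 0.003 tip [ 0.5323 -0.3744  0.013 ]
```

```bash
python3 -m crank '{"dp":[[0.1,0,0],[0.1,0,0],[0.12,0,-0.01],[0.14,0,-0.01],[0.15,0,-0.01],[0.15,0,-0.01],[0.15,0,-0.01],[0.15,0,-0.01]],"delta_rot":[[0,0,0],[0,0,0],[0,0,0],[0,0,0],[0,0,0],[0,0,0],[0,0,0],[0,0,0]]}'; python3 -c "
from h import *
st()"
```

```text
time: 15.65
position: [0.5264, -0.3749, 0.0315]
tool_rot: [3.127, -0.208, 0.109]
ft_force: [-11.6, -0.9, -3.1]
grip_width: 0.007
t 15.65 p [ 0.5264 -0.3749  0.0315] psi -0.1328 tilt 0.0695 roll 0.0016 F [-11.6068  -0.9446  -3.1101] w 0.007 tip [ 0.5426 -0.3771  0.0136]
```

```bash
python3 -m crank '{"dp":[[0.17,-0.01,-0.01],[0.17,-0.01,-0.01],[0.17,-0.01,-0.01],[0.17,-0.01,-0.01],[0.17,-0.01,-0.01],[0.17,-0.01,-0.01],[0.17,-0.01,-0.01],[0.17,-0.01,-0.01]],"delta_rot":[[0,0,0],[0,0,0],[0,0,0],[0,0,0],[0,0,0],[0,0,0],[0,0,0],[0,0,0]]}'; python3 -c "
from h import *
st()"; python3 -c "
from h import *
cv2.imwrite('pics/top6.png',ctrl.get_image('top'))
a=cv2.resize(cv2.imread('pics/top6.png')[110:220,280:420],None,fx=4,fy=4,interpolation=2)
cv2.imwrite('pics/top6z.png',a)"
```

```text
time: 16.45
position: [0.5375, -0.3776, 0.0327]
tool_rot: [3.125, -0.209, 0.102]
ft_force: [-15.5, -4.2, -0.9]
grip_width: 0.004
t 16.45 p [ 0.5375 -0.3776  0.0327] psi -0.1334 tilt 0.0657 roll 0.0035 F [-15.5308  -4.2176  -0.9385] w 0.004 tip [ 0.5536 -0.3798  0.0148]
```

View pics/top6z.png

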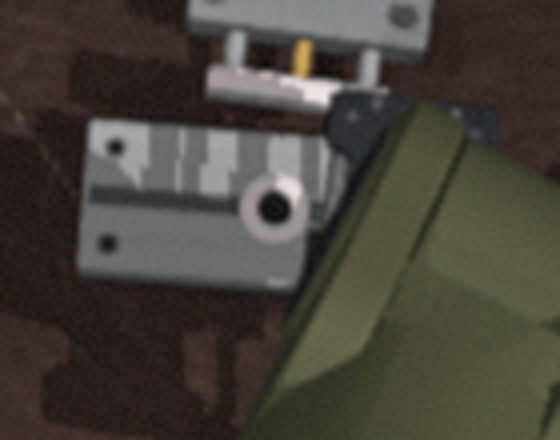

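```bash
python3 -c "
from h import *
f=lambda x,y,z=.034:world('top',T4(x,y,280,110),z)
blockpose(f(274,207),f(90,120),f(80,274))
"
```

```text
c [ 0.5893 -0.3312] half len 0.09329986240719997 wid 0.0765724338951733 yaw -0.044438097547391586 -0.051325539940249694 rail xy [-0.0461  0.0048] phi 0.08556190245260842
  push a 0.07 [ 0.5544 -0.2596]
  push a 0.08 [ 0.5549 -0.2496]
  push a -0.07 [ 0.5482 -0.3994]
  push a -0.08 [ 0.5478 -0.4094]
  gap-ish far face rail x at 0.045 [-0.0121  0.0528]
  gap-ish far face rail x at -0.045 [-0.0044 -0.0368]
```

```bash
python3 -m crank '{"dp":[[0.17,-0.01,0],[0.17,-0.01,-0.01],[0.17,-0.01,-0.01],[0.15,-0.01,-0.01],[0,0,0],[-0.8,0,0],[-1.7,-1,0],[-0.5,-2,0]],"delta_rot":[[0,0,0],[0,0,0],[0,0,0],[0,0,0],[0,0,0],[0,0,0],[0,0,0],[0,0,0]]}'; python3 -c "
from h import *
cv2.imwrite('pics/top7.png',ctrl.get_image('top'))
st()
a=cv2.resize(cv2.imread('pics/top7.png')[90:200,280:420],None,fx=4,fy=4,interpolation=2)
cv2.imwrite('pics/top7z.png',a)"
```

```text
time: 17.3
position: [0.5264, -0.3433, 0.0348]
tool_rot: [3.123, -0.209, 0.129]
ft_force: [0.1, -0.0, 0.3]
grip_width: 0.006
t 17.35 p [ 0.5277 -0.3371  0.0347] psi -0.1280 tilt 0.0821 roll -0.0006 F [-1.4384  4.6417 -1.5215] w 0.004 tip [ 0.5441 -0.3392  0.017 ]
```

View pics/top7z.png

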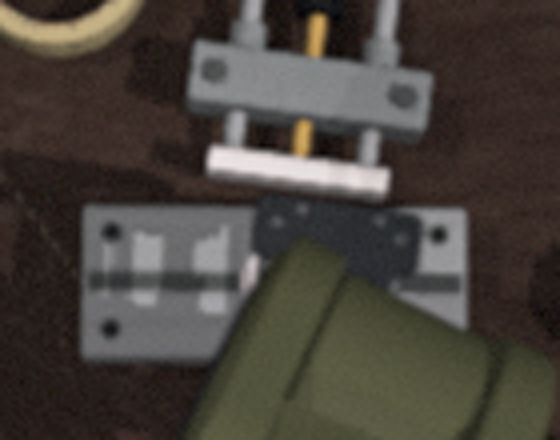

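```bash
python3 -c "
from h import *
f=lambda x,y,z=.034:world('top',T4(x,y,280,90),z)
a,n,b=f(82,206)[:2],f(82,360)[:2],f(468,209)[:2]
d=a-b;print(np.linalg.norm(d),np.linalg.norm(a-n))
yaw=np.arctan2(-d[0],d[1]);bx=np.array([np.cos(yaw),np.sin(yaw)]);by=np.array([-bx[1],bx[0]])
c=(a+b)/2-.038*bx
blockpose(c,c+.095*by+.038*bx,c+.095*by-.038*bx)
go([0.525,-0.270,.0335],-.13,.08)
"
```

```text
0.19059052218170092 0.0764039575310519
c [ 0.5908 -0.3314] half len 0.09499999999999999 wid 0.07600000000000008 yaw 0.0016188887506323403 0.0016188887506320463 rail xy [-0.0446  0.0048] phi 0.13161888875063235
  push a 0.07 [ 0.5527 -0.2615]
  push a 0.08 [ 0.5527 -0.2515]
  push a -0.07 [ 0.5529 -0.4015]
  push a -0.08 [ 0.5529 -0.4115]
  gap-ish far face rail x at 0.045 [-0.0128  0.0544]
  gap-ish far face rail x at -0.045 [-0.001  -0.0349]
t 17.35 p [ 0.5277 -0.3371  0.0347] psi -0.1280 tilt 0.0821 roll -0.0006 F [-1.4384  4.6417 -1.5215] w 0.004 tip [ 0.5441 -0.3392  0.017 ]
dp total cm (tool) [-1.1326 -6.6252  0.0335]
rot total [-0.0008 -0.0021  0.002 ]
```

```bash
python3 -m crank '{"dp":[[-0.5,-1.5,0],[-0.1,-1.8,0],[0,-1.6,0],[0,-1,0],[0,-0.4,0],[0,-0.1,0],[0.1,0,0.05],[0.1,0,0.05]],"delta_rot":[[0,0,0],[0,0,0],[0,0,0],[0,0,0],[0,0,0],[0,0,0],[0,0,0],[0,0,0]]}'; python3 -c "
from h import *
st()"
```

```text
time: 18.15
position: [0.5323, -0.2783, 0.0335]
tool_rot: [3.124, -0.204, 0.129]
ft_force: [-0.2, 0.1, -0.5]
grip_width: 0.004
t 18.15 p [ 0.5323 -0.2783  0.0335] psi -0.1305 tilt 0.0828 roll 0.0024 F [-0.1518  0.088  -0.4795] w 0.004 tip [ 0.5487 -0.2805  0.0158]
```

```bash
python3 -m crank '{"dp":[[0.1,-0.3,0.02],[0.1,-0.3,0.02],[0.1,-0.1,0.02],[0.1,0,0.01],[0.1,0,0.01],[0.1,0,0.01],[0.1,0,0.01],[0.1,0,0.01]],"delta_rot":[[0,0,0],[0,0,0],[0,0,0],[0,0,0],[0,0,0],[0,0,0],[0,0,0],[0,0,0]]}';python3 -m crank '{"dp":[[0.1,0,0.01],[0.1,0,0.01],[0.1,0,0.01],[0.1,0,0.01],[0.1,0,0],[0.1,0,0],[0.1,0,0],[0.1,0,0]],"delta_rot":[[0,0,0],[0,0,0],[0,0,0],[0,0,0],[0,0,0],[0,0,0],[0,0,0],[0,0,0]]}'; python3 -c "
from h import *
st()"
```

```text
time: 18.95
position: [0.5414, -0.2715, 0.0332]
tool_rot: [3.125, -0.203, 0.129]
ft_force: [-0.2, -0.3, 0.1]
grip_width: 0.005
time: 19.75
position: [0.5435, -0.2723, 0.0313]
tool_rot: [3.127, -0.204, 0.11]
ft_force: [-12.9, 1.5, 5.1]
grip_width: 0.002
t 19.75 p [ 0.5435 -0.2723  0.0313] psi -0.1303 tilt 0.0706 roll 0.0013 F [-12.9426   1.47     5.0599] w 0.002 tip [ 0.5597 -0.2744  0.0134]
```

```bash
python3 -m crank '{"dp":[[0.1,0,0],[0.1,0,0],[0.12,0,-0.01],[0.14,0,-0.01],[0.15,0,-0.01],[0.15,0,-0.01],[0.15,0,-0.01],[0.15,0,-0.01]],"delta_rot":[[0,0,0],[0,0,0],[0,0,0],[0,0,0],[0,0,0],[0,0,0],[0,0,0],[0,0,0]]}'; python3 -c "
from h import *
st()"
```

```text
time: 20.55
position: [0.5531, -0.2705, 0.0312]
tool_rot: [3.132, -0.202, 0.106]
ft_force: [-12.1, 5.8, -0.5]
grip_width: 0.008
t 20.55 p [ 0.5531 -0.2705  0.0312] psi -0.1291 tilt 0.0672 roll -0.0027 F [-12.0881   5.8402  -0.4838] w 0.008 tip [ 0.5692 -0.2725  0.0132]
```

```bash
python3 -m crank '{"dp":[[0.13,0,0],[0.13,0,-0.01],[0.13,0,-0.01],[0.13,0,-0.01],[0.1,0,-0.01],[0,0,0],[0,0,0],[0,0,0]],"delta_rot":[[0,0,0],[0,0,0],[0,0,0],[0,0,0],[0,0,0],[0,0,0],[0,0,0],[0,0,0]]}'; python3 -c "
from h import *
cv2.imwrite('pics/top8.png',ctrl.get_image('top'))
st()
a=cv2.resize(cv2.imread('pics/top8.png')[90:200,280:420],None,fx=4,fy=4,interpolation=2)
cv2.imwrite('pics/top8z.png',a)"
```

```text
time: 21.35
position: [0.5583, -0.27, 0.0313]
tool_rot: [-3.133, 0.202, -0.102]
ft_force: [-12.7, 6.9, -0.6]
grip_width: 0.007
t 21.40 p [ 0.5583 -0.27    0.0313] psi -0.1291 tilt 0.0648 roll -0.0044 F [-12.9375   7.1469  -0.2895] w 0.004 tip [ 0.5744 -0.272   0.0133]
```

View pics/top8z.png

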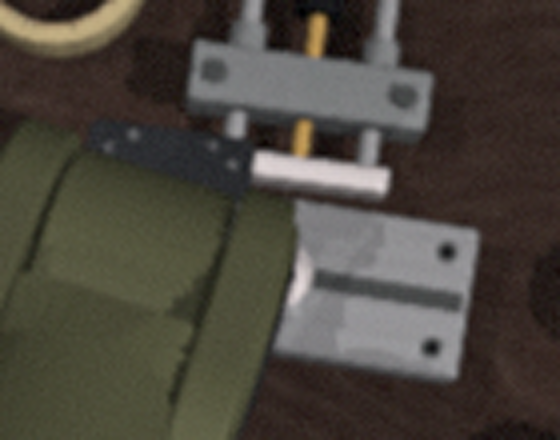

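```bash
python3 -c "
from h import *
f=lambda x,y,z=.034:world('top',T4(x,y,280,90),z)
a,b=f(297,203),f(479,230);print('far yaw',np.arctan2(-(a-b)[0],(a-b)[1]))
blockR(f(479,230),f(457,381))
"
```

```text
far yaw -0.13918766372181973
wid 0.07559511664759155
c [ 0.5946 -0.3327] half len 0.095 wid 0.07600000000000004 yaw -0.14176462833766654 -0.1417646283376666 rail xy [-0.0407  0.004 ] phi -0.011764628337666533
  push a 0.07 [ 0.5668 -0.258 ]
  push a 0.08 [ 0.5682 -0.2481]
  push a -0.07 [ 0.5471 -0.3966]
  push a -0.08 [ 0.5456 -0.4065]
  gap-ish far face rail x at 0.045 [-0.0022  0.0485]
  gap-ish far face rail x at -0.045 [-0.0032 -0.0415]
```

```bash
python3 -m crank '{"dp":[[0.12,0,0],[0.15,0,-0.01],[0.15,0,-0.01],[0.15,0,-0.01],[0.15,0,-0.01],[0.15,0,-0.01],[0.1,0,-0.01],[0,0,0]],"delta_rot":[[0,0,0],[0,0,0],[0,0,0],[0,0,0],[0,0,0],[0,0,0],[0,0,0],[0,0,0]]}'; python3 -c "
from h import *
cv2.imwrite('pics/top9.png',ctrl.get_image('top'))
st()
a=cv2.resize(cv2.imread('pics/top9.png')[90:200,280:420],None,fx=4,fy=4,interpolation=2)
cv2.imwrite('pics/top9z.png',a)"
```

```text
time: 22.2
position: [0.5671, -0.2707, 0.032]
tool_rot: [-3.132, 0.202, -0.099]
ft_force: [-13.3, 7.7, -1.3]
grip_width: 0.006
t 22.25 p [ 0.5671 -0.2707  0.032 ] psi -0.1292 tilt 0.0628 roll -0.0051 F [-12.7453   7.7071  -1.036 ] w 0.003 tip [ 0.5832 -0.2727  0.0139]
```

View pics/top9z.png

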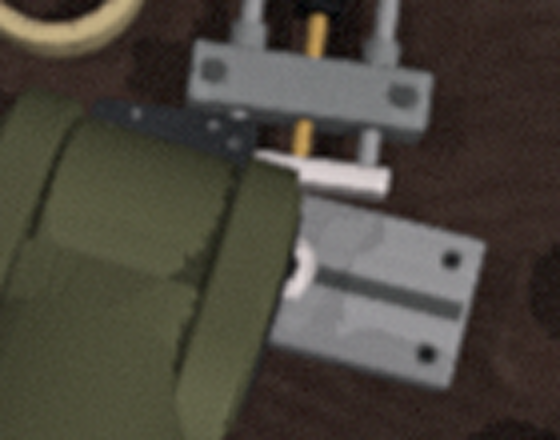

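```bash
python3 -c "
from h import *
f=lambda x,y,z=.034:world('top',T4(x,y,280,90),z)
a,b=f(303,193),f(486,240);print('far yaw',np.arctan2(-(a-b)[0],(a-b)[1]))
blockR(f(486,240),f(449,388))
go([0.530,-0.385,.033],-.13,.08)
"
```

```text
far yaw -0.2443853013400754
wid 0.07557562742863184
c [ 0.5996 -0.3343] half len 0.09499999999999999 wid 0.076 yaw -0.24121815625215973 -0.2412181562521605 rail xy [-0.0355  0.0031] phi -0.11121815625215972
  push a 0.07 [ 0.5794 -0.2572]
  push a 0.08 [ 0.5818 -0.2475]
  push a -0.07 [ 0.546  -0.3931]
  push a -0.08 [ 0.5436 -0.4029]
  gap-ish far face rail x at 0.045 [0.0073 0.0436]
  gap-ish far face rail x at -0.045 [-0.0027 -0.0459]
t 22.25 p [ 0.5671 -0.2707  0.032 ] psi -0.1292 tilt 0.0628 roll -0.0051 F [-12.7453   7.7071  -1.036 ] w 0.003 tip [ 0.5832 -0.2727  0.0139]
dp total cm (tool) [-2.1995 11.8084 -0.3032]
rot total [-0.0052  0.0172  0.0008]
```

```bash
python3 -m crank '{"dp":[[-1.2,0,0],[-1.6,1,0],[-0.5,2.2,0],[0,2.5,0],[0,2.4,0],[0,1.8,0],[0,1,0],[0,0.3,0]],"delta_rot":[[0,0,0],[0,0,0],[0,0,0],[0,0,0],[0,0,0],[0,0,0],[0,0,0],[0,0,0]]}'; python3 -c "
from h import *
st()
cv2.imwrite('pics/top10.png',ctrl.get_image('top'))
a=cv2.resize(cv2.imread('pics/top10.png')[90:200,280:420],None,fx=4,fy=4,interpolation=2)
cv2.imwrite('pics/top10z.png',a)"
```

```text
time: 23.05
position: [0.5281, -0.384, 0.0348]
tool_rot: [3.124, -0.205, 0.13]
ft_force: [0.3, 1.4, -0.6]
grip_width: 0.004
t 23.05 p [ 0.5281 -0.384   0.0348] psi -0.1309 tilt 0.0835 roll 0.0024 F [ 0.3271  1.3607 -0.6349] w 0.004 tip [ 0.5445 -0.3862  0.0171]
```

View pics/top10z.png

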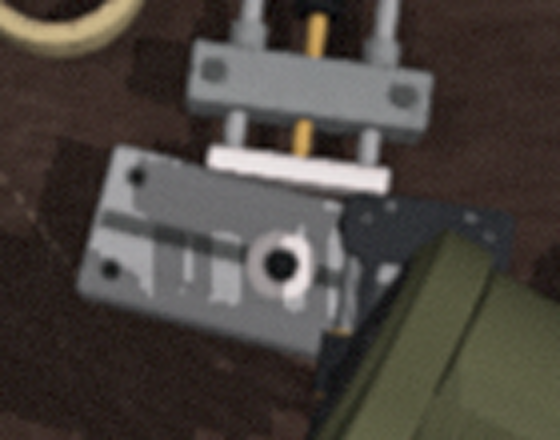

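```bash
python3 -m crank '{"dp":[[0.12,0,0.04],[0.12,0,0.04],[0.12,0,0.04],[0.12,0,0.03],[0.12,0,0.03],[0.1,0,0.02],[0.1,0,0.01],[0.1,0,0.01]],"delta_rot":[[0,0,0],[0,0,0],[0,0,0],[0,0,0],[0,0,0],[0,0,0],[0,0,0],[0,0,0]]}';python3 -m crank '{"dp":[[0.1,0,0.01],[0.1,0,0.01],[0.1,0,0.01],[0.1,0,0.01],[0.1,0,0],[0.1,0,0],[0.1,0,0],[0,0,0]],"delta_rot":[[0,0,0],[0,0,0],[0,0,0],[0,0,0],[0,0,0],[0,0,0],[0,0,0],[0,0,0]]}'; python3 -c "
from h import *
st()"
```

```text
time: 23.9
position: [0.537, -0.3838, 0.0332]
tool_rot: [3.125, -0.203, 0.128]
ft_force: [-1.2, 0.4, 0.6]
grip_width: 0.006
time: 24.7
position: [0.5387, -0.3845, 0.0314]
tool_rot: [3.128, -0.206, 0.112]
ft_force: [-11.8, 2.4, 2.6]
grip_width: 0.006
t 24.70 p [ 0.5387 -0.3845  0.0314] psi -0.1313 tilt 0.0717 roll 0.0002 F [-11.7623   2.4027   2.6148] w 0.006 tip [ 0.5549 -0.3867  0.0136]
```

```bash
python3 -m crank '{"dp":[[0.1,0,0],[0.1,0,0],[0.1,0,0],[0.1,0,0],[0.1,0,-0.01],[0.1,0,-0.01],[0.1,0,-0.01],[0,0,0]],"delta_rot":[[0,0,0],[0,0,0],[0,0,0],[0,0,0],[0,0,0],[0,0,0],[0,0,0],[0,0,0]]}'; python3 -c "
from h import *
st()"
```

```text
time: 25.5
position: [0.5446, -0.3877, 0.0316]
tool_rot: [3.125, -0.208, 0.111]
ft_force: [-10.9, -1.5, -0.9]
grip_width: 0.003
t 25.50 p [ 0.5446 -0.3877  0.0316] psi -0.1326 tilt 0.0713 roll 0.0027 F [-10.8819  -1.4535  -0.9024] w 0.003 tip [ 0.5607 -0.3899  0.0137]
```

```bash
python3 -m crank '{"dp":[[0.1,0,0],[0.1,0,0],[0.1,0,0],[0.1,0,0],[0.05,0,0],[0,0,0],[0,0,0],[0,0,0]],"delta_rot":[[0,0,0],[0,0,0],[0,0,0],[0,0,0],[0,0,0],[0,0,0],[0,0,0],[0,0,0]]}'; python3 -c "
from h import *
st()
cv2.imwrite('pics/top11.png',ctrl.get_image('top'))
a=cv2.resize(cv2.imread('pics/top11.png')[90:200,280:420],None,fx=4,fy=4,interpolation=2)
cv2.imwrite('pics/top11z.png',a)"
```

```text
time: 26.3
position: [0.5481, -0.3889, 0.0317]
tool_rot: [3.125, -0.208, 0.109]
ft_force: [-11.8, -2.8, -0.5]
grip_width: 0.007
t 26.30 p [ 0.5481 -0.3889  0.0317] psi -0.1330 tilt 0.0699 roll 0.0034 F [-11.8245  -2.7983  -0.4636] w 0.007 tip [ 0.5642 -0.3912  0.0138]
```

View pics/top11z.png

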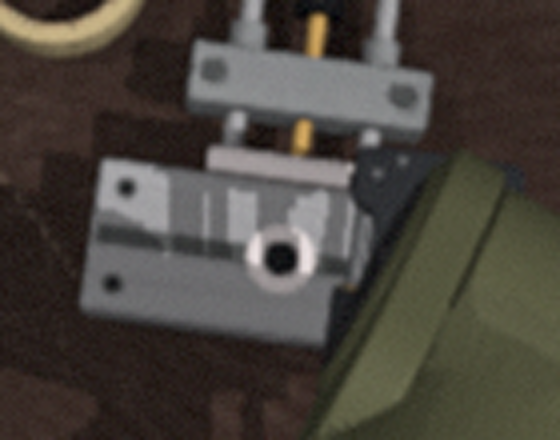

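```bash
python3 -c "
from h import *
f=lambda x,y,z=.034:world('top',T4(x,y,280,90),z)
blockpose(f(281,258),f(103,158),f(82,309))
"; python3 -m crank '{"dp":[[0.1,0,0],[0.1,0,0],[0.05,0,0],[0,0,0],[0,0,0],[0,0,0],[0,0,0],[0,0,0]],"delta_rot":[[0,0,0],[0,0,0],[0,0,0],[0,0,0],[0,0,0],[0,0,0],[0,0,0],[0,0,0]]}'; python3 -c "
from h import *
st()"
```

```text
c [ 0.6037 -0.3345] half len 0.0938153393496881 wid 0.0758118538905 yaw -0.12149868942118598 -0.1243243749087532 rail xy [-0.0314  0.0033] phi 0.008501310578814023
  push a 0.07 [ 0.5745 -0.2605]
  push a 0.08 [ 0.5757 -0.2505]
  push a -0.07 [ 0.5575 -0.3994]
  push a -0.08 [ 0.5563 -0.4093]
  gap-ish far face rail x at 0.045 [0.0062 0.0486]
  gap-ish far face rail x at -0.045 [ 0.007  -0.0414]
time: 27.15
position: [0.5499, -0.3896, 0.0317]
tool_rot: [3.124, -0.208, 0.107]
ft_force: [-12.8, -3.1, -0.5]
grip_width: 0.009
t 27.15 p [ 0.5499 -0.3896  0.0317] psi -0.1331 tilt 0.0688 roll 0.0038 F [-12.7947  -3.0672  -0.5088] w 0.009 tip [ 0.566  -0.3919  0.0138]
```

```bash
python3 -m crank '{"dp":[[0.08,0,0],[0.08,0,0],[0.04,0,0],[0,0,0],[0,0,0],[0,0,0],[0,0,0],[0,0,0]],"delta_rot":[[0,0,0],[0,0,0],[0,0,0],[0,0,0],[0,0,0],[0,0,0],[0,0,0],[0,0,0]]}'; python3 -c "
from h import *
st()"
```

```text
time: 27.95
position: [0.5512, -0.3901, 0.0318]
tool_rot: [3.124, -0.209, 0.105]
ft_force: [-14.6, -2.7, -0.2]
grip_width: 0.006
t 27.95 p [ 0.5512 -0.3901  0.0318] psi -0.1333 tilt 0.0677 roll 0.0039 F [-14.5815  -2.7085  -0.2073] w 0.006 tip [ 0.5673 -0.3923  0.0138]
```

```bash
python3 -m crank '{"dp":[[0.06,0,0],[0.06,0,0],[0.03,0,0],[0,0,0],[0,0,0],[0,0,0],[0,0,0],[0,0,0]],"delta_rot":[[0,0,0],[0,0,0],[0,0,0],[0,0,0],[0,0,0],[0,0,0],[0,0,0],[0,0,0]]}'; python3 -c "
from h import *
st()
cv2.imwrite('pics/top12.png',ctrl.get_image('top'))
a=cv2.resize(cv2.imread('pics/top12.png')[90:200,280:420],None,fx=4,fy=4,interpolation=2)
cv2.imwrite('pics/top12z.png',a)"
```

```text
time: 28.75
position: [0.5512, -0.3901, 0.0317]
tool_rot: [3.125, -0.209, 0.101]
ft_force: [-17.9, -3.8, 2.9]
grip_width: 0.006
t 28.75 p [ 0.5512 -0.3901  0.0317] psi -0.1336 tilt 0.0646 roll 0.0035 F [-17.8936  -3.8153   2.8981] w 0.006 tip [ 0.5673 -0.3924  0.0137]
```

View pics/top12z.png

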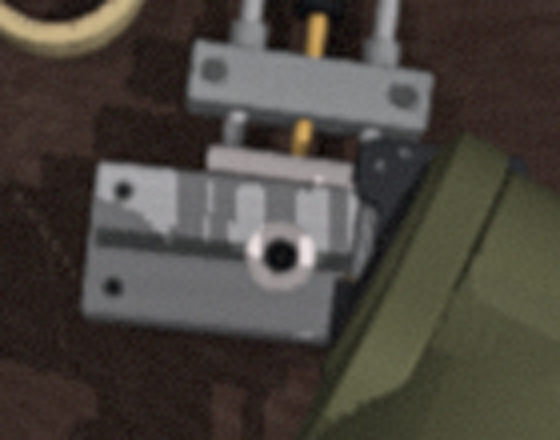

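```bash
python3 -c "
from h import *
f=lambda x,y,z=.034:world('top',T4(x,y,280,90),z)
blockpose(f(281,256),f(99,162),f(85,315))
go([0.545,-0.278,.033],-.13,.08)
"
```

```text
c [ 0.6047 -0.3345] half len 0.09366784875139787 wid 0.07639678934826152 yaw -0.08433542998843291 -0.07768742120756887 rail xy [-0.0304  0.0035] phi 0.045664570011567096
  push a 0.07 [ 0.5727 -0.2616]
  push a 0.08 [ 0.5736 -0.2516]
  push a -0.07 [ 0.5609 -0.4011]
  push a -0.08 [ 0.5601 -0.4111]
  gap-ish far face rail x at 0.045 [0.0055 0.0501]
  gap-ish far face rail x at -0.045 [ 0.0096 -0.0398]
t 28.80 p [ 0.5513 -0.3901  0.0317] psi -0.1335 tilt 0.0647 roll 0.0035 F [-16.6789  -2.5161   2.5221] w 0.005 tip [ 0.5673 -0.3923  0.0137]
dp total cm (tool) [ -2.1032 -11.0263  -0.3034]
rot total [ 0.0037  0.0153 -0.0035]
```

```bash
python3 -m crank '{"dp":[[-1.3,0,0],[-1.3,-1,0],[-0.2,-2,0],[0,-2.3,0],[0,-2.2,0],[0,-1.6,0],[0,-0.9,0],[0,-0.3,0]],"delta_rot":[[0,0,0],[0,0,0],[0,0,0],[0,0,0],[0,0,0],[0,0,0],[0,0,0],[0,0,0]]}'; python3 -c "
from h import *
go([0.550,-0.286,.032],-.13,.08)"
```

```text
time: 29.6
position: [0.548, -0.2796, 0.0328]
tool_rot: [3.125, -0.199, 0.13]
ft_force: [0.1, -0.1, -0.1]
grip_width: 0.006
t 29.60 p [ 0.548  -0.2796  0.0328] psi -0.1271 tilt 0.0833 roll 0.0018 F [ 0.0603 -0.0855 -0.1178] w 0.006 tip [ 0.5644 -0.2817  0.0152]
dp total cm (tool) [0.2734 0.6072 0.1085]
rot total [ 0.0016 -0.0033  0.0029]
```

```bash
python3 -m crank '{"dp":[[0.1,0.2,0.02],[0.1,0.2,0.02],[0.1,0.1,0.02],[0.1,0,0.01],[0.1,0,0.01],[0.1,0,0.01],[0.1,0,0.01],[0.1,0,0.01]],"delta_rot":[[0,0,0],[0,0,0],[0,0,0],[0,0,0],[0,0,0],[0,0,0],[0,0,0],[0,0,0]]}';python3 -m crank '{"dp":[[0.1,0,0.01],[0.1,0,0.01],[0.1,0,0.01],[0.1,0,0.01],[0.1,0,0],[0.1,0,0],[0,0,0],[0,0,0]],"delta_rot":[[0,0,0],[0,0,0],[0,0,0],[0,0,0],[0,0,0],[0,0,0],[0,0,0],[0,0,0]]}'; python3 -c "
from h import *
st()"
```

```text
time: 30.4
position: [0.5546, -0.2871, 0.0322]
tool_rot: [3.125, -0.202, 0.129]
ft_force: [-0.2, 0.4, -0.2]
grip_width: 0.005
time: 31.2
position: [0.5605, -0.288, 0.0323]
tool_rot: [3.125, -0.202, 0.129]
ft_force: [0.7, 0.3, 0.1]
grip_width: 0.005
t 31.20 p [ 0.5605 -0.288   0.0323] psi -0.1293 tilt 0.0827 roll 0.0020 F [0.7312 0.3485 0.0638] w 0.005 tip [ 0.5769 -0.2902  0.0146]
```

```bash
python3 -m crank '{"dp":[[0.1,0,0.01],[0.1,0,0.01],[0.1,0,0.01],[0.1,0,0.01],[0.1,0,0],[0,0,0],[0,0,0],[0,0,0]],"delta_rot":[[0,0,0],[0,0,0],[0,0,0],[0,0,0],[0,0,0],[0,0,0],[0,0,0],[0,0,0]]}'; python3 -c "
from h import *
st()"
```

```text
time: 32.0
position: [0.5611, -0.2884, 0.0307]
tool_rot: [3.127, -0.204, 0.115]
ft_force: [-9.8, 1.0, 3.4]
grip_width: 0.005
t 32.00 p [ 0.5611 -0.2884  0.0307] psi -0.1301 tilt 0.0736 roll 0.0011 F [-9.7612  1.0371  3.4442] w 0.005 tip [ 0.5774 -0.2905  0.0128]
```

```bash
python3 -m crank '{"dp":[[0.08,0,0],[0.08,0,0],[0.08,0,0],[0.06,0,0],[0,0,0],[0,0,0],[0,0,0],[0,0,0]],"delta_rot":[[0,0,0],[0,0,0],[0,0,0],[0,0,0],[0,0,0],[0,0,0],[0,0,0],[0,0,0]]}'; python3 -c "
from h import *
st()"
```

```text
time: 32.8
position: [0.5613, -0.2886, 0.03]
tool_rot: [3.128, -0.205, 0.106]
ft_force: [-14.7, 2.6, 6.0]
grip_width: 0.01
t 32.80 p [ 0.5613 -0.2886  0.03  ] psi -0.1306 tilt 0.0676 roll 0.0006 F [-14.6558   2.5957   5.964 ] w 0.010 tip [ 0.5774 -0.2907  0.012 ]
```

```bash
python3 -m crank '{"dp":[[0.06,0,-0.02],[0.06,0,-0.02],[0.03,0,-0.02],[0,0,0],[0,0,0],[0,0,0],[0,0,0],[0,0,0]],"delta_rot":[[0,0,0],[0,0,0],[0,0,0],[0,0,0],[0,0,0],[0,0,0],[0,0,0],[0,0,0]]}'; python3 -c "
from h import *
st()"
```

```text
time: 33.6
position: [0.5614, -0.2886, 0.03]
tool_rot: [3.129, -0.205, 0.101]
ft_force: [-16.2, 3.1, 5.3]
grip_width: 0.001
t 33.60 p [ 0.5614 -0.2886  0.03  ] psi -0.1308 tilt 0.0648 roll 0.0003 F [-16.2155   3.1264   5.3355] w 0.001 tip [ 0.5775 -0.2907  0.0121]
```

```bash
python3 -m crank '{"dp":[[-0.8,0,0],[-0.5,-0.5,0.02],[0,-0.8,0.02],[0,-0.5,0],[0,0,0],[0.1,0,0],[0.1,0,0.01],[0.1,0,0.01]],"delta_rot":[[0,0,0],[0,0,0],[0,0,0],[0,0,0],[0,0,0],[0,0,0],[0,0,0],[0,0,0]]}'; python3 -c "
from h import *
st()"
```

```text
time: 34.4
position: [0.5625, -0.2704, 0.0319]
tool_rot: [3.125, -0.203, 0.129]
ft_force: [-1.6, 0.5, 0.3]
grip_width: 0.006
t 34.40 p [ 0.5625 -0.2704  0.0319] psi -0.1297 tilt 0.0829 roll 0.0021 F [-1.6429  0.5425  0.2875] w 0.006 tip [ 0.5789 -0.2726  0.0142]
```

```bash
python3 -m crank '{"dp":[[0.1,0,0.01],[0.1,0,0],[0.1,0,0],[0.1,0,0],[0.1,0,0],[0,0,0],[0,0,0],[0,0,0]],"delta_rot":[[0,0,0],[0,0,0],[0,0,0],[0,0,0],[0,0,0],[0,0,0],[0,0,0],[0,0,0]]}'; python3 -m crank '{"dp":[[0.08,0,0],[0.08,0,0],[0.04,0,0],[0,0,0],[0,0,0],[0,0,0],[0,0,0],[0,0,0]],"delta_rot":[[0,0,0],[0,0,0],[0,0,0],[0,0,0],[0,0,0],[0,0,0],[0,0,0],[0,0,0]]}'; python3 -c "
from h import *
st()"
```

```text
time: 35.2
position: [0.563, -0.2705, 0.0305]
tool_rot: [3.127, -0.204, 0.115]
ft_force: [-9.5, 1.0, 3.7]
grip_width: 0.008
time: 36.0
position: [0.5631, -0.2707, 0.0301]
tool_rot: [3.127, -0.204, 0.109]
ft_force: [-13.2, 2.0, 3.9]
grip_width: -0.001
t 36.00 p [ 0.5631 -0.2707  0.0301] psi -0.1305 tilt 0.0697 roll 0.0011 F [-13.2351   2.0147   3.9471] w -0.001 tip [ 0.5793 -0.2728  0.0121]
```

```bash
python3 -m crank '{"dp":[[0.06,0,0],[0.06,0,0],[0.03,0,0],[0,0,0],[0,0,0],[0,0,0],[0,0,0],[0,0,0]],"delta_rot":[[0,0,0],[0,0,0],[0,0,0],[0,0,0],[0,0,0],[0,0,0],[0,0,0],[0,0,0]]}'; python3 -c "
from h import *
st()"
```

```text
time: 36.8
position: [0.5643, -0.2704, 0.0299]
tool_rot: [3.128, -0.204, 0.107]
ft_force: [-14.2, 2.8, 5.7]
grip_width: 0.008
t 36.80 p [ 0.5643 -0.2704  0.0299] psi -0.1304 tilt 0.0687 roll 0.0004 F [-14.1813   2.7875   5.744 ] w 0.008 tip [ 0.5804 -0.2725  0.012 ]
```

```bash
python3 -m crank '{"dp":[[0.08,0,-0.01],[0.08,0,-0.01],[0.06,0,-0.01],[0,0,0],[0,0,0],[0,0,0],[0,0,0],[0,0,0]],"delta_rot":[[0,0,0],[0,0,0],[0,0,0],[0,0,0],[0,0,0],[0,0,0],[0,0,0],[0,0,0]]}'; python3 -c "
from h import *
st()
cv2.imwrite('pics/top13.png',ctrl.get_image('top'))
a=cv2.resize(cv2.imread('pics/top13.png')[90:200,280:420],None,fx=4,fy=4,interpolation=2)
cv2.imwrite('pics/top13z.png',a)"
```

```text
time: 37.6
position: [0.566, -0.27, 0.0299]
tool_rot: [3.129, -0.204, 0.106]
ft_force: [-13.0, 4.0, 4.4]
grip_width: 0.007
t 37.60 p [ 0.566  -0.27    0.0299] psi -0.1303 tilt 0.0674 roll -0.0005 F [-12.9747   3.9533   4.4226] w 0.007 tip [ 0.5821 -0.2721  0.012 ]
```

View pics/top13z.png

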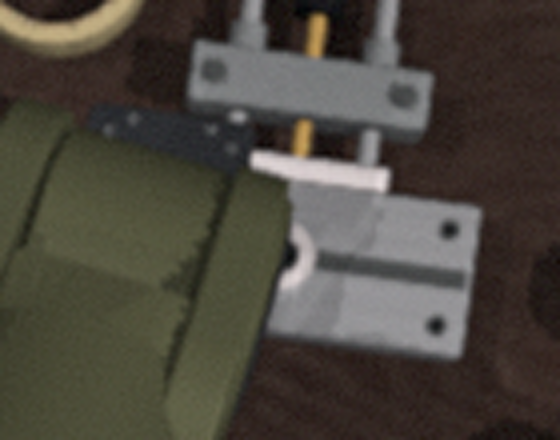

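```bash
python3 -c "
from h import *
f=lambda x,y,z=.034:world('top',T4(x,y,280,90),z)
a,b=f(303,182),f(481,208);print('far yaw',np.arctan2(-(a-b)[0],(a-b)[1]))
blockR(f(481,208),f(461,358))"
python3 -m crank '{"dp":[[0.08,0,-0.01],[0.07,0,-0.01],[0,0,0],[0,0,0],[0,0,0],[0,0,0],[0,0,0],[0,0,0]],"delta_rot":[[0,0,0],[0,0,0],[0,0,0],[0,0,0],[0,0,0],[0,0,0],[0,0,0],[0,0,0]]}'; python3 -c "
from h import *
st()"
```

```text
far yaw -0.1370897480253954
wid 0.0750611221267009
c [ 0.6046 -0.334 ] half len 0.09499999999999999 wid 0.07599999999999998 yaw -0.12973950997607173 -0.1297395099760716 rail xy [-0.0306  0.004 ] phi 0.00026049002392827814
  push a 0.07 [ 0.576  -0.2597]
  push a 0.08 [ 0.5773 -0.2497]
  push a -0.07 [ 0.5578 -0.3985]
  push a -0.08 [ 0.5566 -0.4084]
  gap-ish far face rail x at 0.045 [0.0074 0.049 ]
  gap-ish far face rail x at -0.045 [ 0.0074 -0.041 ]
time: 38.45
position: [0.5668, -0.2698, 0.0299]
tool_rot: [3.13, -0.204, 0.103]
ft_force: [-15.2, 4.5, 4.5]
grip_width: 0.006
t 38.45 p [ 0.5668 -0.2698  0.0299] psi -0.1304 tilt 0.0658 roll -0.0010 F [-15.1643   4.5401   4.4914] w 0.006 tip [ 0.5828 -0.2719  0.0119]
```

```bash
python3 -m crank '{"dp":[[0.05,0,-0.01],[0.05,0,-0.01],[0,0,0],[0,0,0],[0,0,0],[0,0,0],[0,0,0],[0,0,0]],"delta_rot":[[0,0,0],[0,0,0],[0,0,0],[0,0,0],[0,0,0],[0,0,0],[0,0,0],[0,0,0]]}'; python3 -c "
from h import *
st()
for n in('top','side'): cv2.imwrite('pics/%s14.png'%n,ctrl.get_image(n))
cv2.imwrite('pics/side14z.png',cv2.resize(cv2.imread('pics/side14.png')[175:305,290:490],None,fx=4,fy=4,interpolation=2))"
```

```text
time: 39.25
position: [0.5668, -0.2698, 0.0299]
tool_rot: [3.13, -0.205, 0.1]
ft_force: [-17.6, 3.8, 5.2]
grip_width: 0.006
t 39.25 p [ 0.5668 -0.2698  0.0299] psi -0.1306 tilt 0.0638 roll -0.0011 F [-17.5717   3.8351   5.2247] w 0.006 tip [ 0.5828 -0.2719  0.0119]
```

View pics/side14z.png

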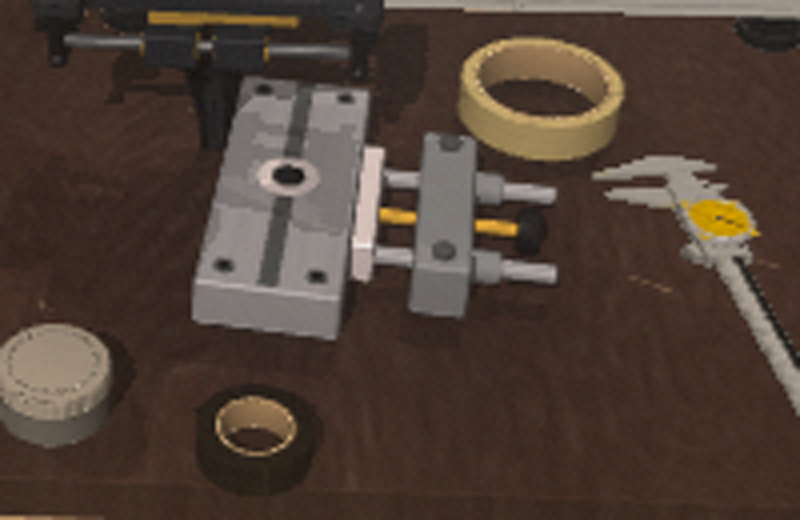

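```bash
python3 -m crank '{"dp":[[-0.6,0,0],[-1,0.6,-0.3],[-2,2,-1],[-2.5,2.5,-1],[-2,2.5,-1],[-1.5,2,-0.5],[-0.5,1,0],[0,0.4,0]],"delta_rot":[[0,0,0],[0,0,0],[0,0,0],[0,0,0],[0,0,0],[0,0,0],[0,0,0],[0,0,0]]}'; python3 -c "
from h import *
st()
cv2.imwrite('pics/top15.png',ctrl.get_image('top'))
a=cv2.resize(cv2.imread('pics/top15.png')[90:200,280:420],None,fx=5,fy=5,interpolation=2)
cv2.imwrite('pics/top15z.png',a)"
```

```text
time: 40.15
position: [0.4577, -0.3692, 0.0638]
tool_rot: [3.123, -0.207, 0.131]
ft_force: [-0.3, 0.2, -1.0]
grip_width: 0.007
t 40.15 p [ 0.4577 -0.3692  0.0638] psi -0.1319 tilt 0.0841 roll 0.0032 F [-0.2525  0.1683 -0.9669] w 0.007 tip [ 0.4741 -0.3715  0.0461]
```

View pics/top15z.png

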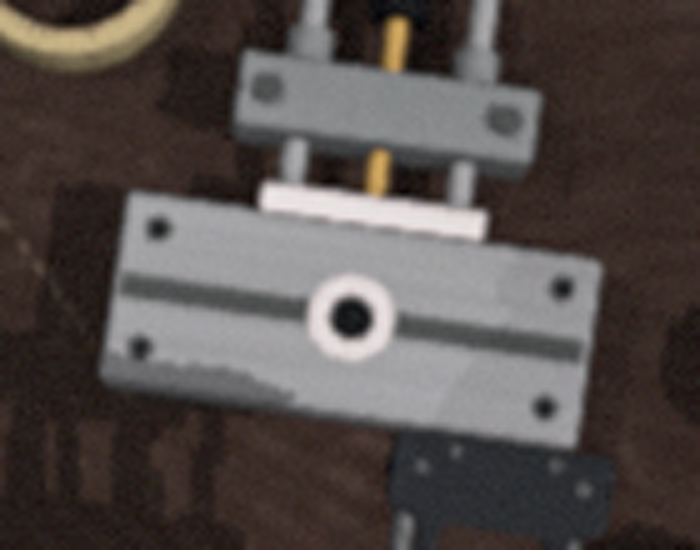

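```bash
cat >> h.py <<'E'
def edge(g,p0,p1,n=40,h=2.5,lo=.06,hi=.94):
    p0=np.array(p0);p1=np.array(p1);d=(p1-p0)/np.linalg.norm(p1-p0);nrm=np.array([-d[1],d[0]]);pts=[]
    for t in np.linspace(lo,hi,n):
        c=p0+t*(p1-p0);k=np.arange(-h,h+.01,.25);q=c+k[:,None]*nrm
        v=cv2.remap(g,q[:,0].astype(np.float32)[None],q[:,1].astype(np.float32)[None],1)[0]
        w=np.abs(np.diff(v))**2; pts.append(c+nrm*((k[:-1]+.125)*w).sum()/w.sum())
    return np.array(pts)
def fity(im,segs,z,F):
    g=cv2.GaussianBlur(cv2.cvtColor(cv2.imread(im),cv2.COLOR_BGR2GRAY).astype(np.float32),(0,0),.7)
    P=np.vstack([[world('top',p,z)[:2] for p in edge(g,F(*a),F(*b))] for a,b in segs])
    vx,vy,x0,y0=cv2.fitLine(P.astype(np.float32),cv2.DIST_HUBER,0,1e-4,1e-4).ravel()
    if vy<0: vx,vy=-vx,-vy
    return np.arctan2(-vx,vy),rail((x0,y0))
E
python3 -c "
from h import *
F=lambda x,y:T4(x,y,280,90,5)
im='pics/top15.png'
print('far',fity(im,[((130,193),(258,210)),((490,243),(601,260))],.034,F))
print('near',fity(im,[((101,380),(395,420))],.034,F))
print('groove',fity(im,[((123,294),(300,317)),((400,332),(580,357))],.034,F), fity(im,[((123,276),(300,299)),((400,314),(580,339))],.034,F))
print('barfar',fity(im,[((263,182),(488,212))],.031,F))
print('railfar',fity(im,[((244,50),(541,92))],.034,F))
f=lambda x,y,z=.034:world('top',F(x,y),z)
a,b,c,d=[f(*q) for q in((130,193),(601,260),(577,446),(101,382))];print(rail((a+b+c+d)/4),np.arctan2(*(( b-a+c-d)[:2]*[1,-1])),rail(f(351,317)))
"
```

```text
far (np.float32(-0.13838704), array([0.0077, 0.0029]))
near (np.float32(-0.12819655), array([-0.068 ,  0.0513]))
groove (np.float32(-0.1336561), array([-0.0337,  0.0266])) (np.float32(-0.13864908), array([-0.025 , -0.0055]))
barfar (np.float32(-0.12924846), array([0.0204, 0.0083]))
railfar (np.float32(-0.13267322), array([0.0707, 0.0111]))
[-0.0303  0.0032] -0.12890667984136844 [-0.0292  0.0038]
```

```bash
python3 -c "
from h import *
go([0.540,-0.384,.033],-.13,.08)"
```

```text
t 40.20 p [ 0.4585 -0.3686  0.0636] psi -0.1307 tilt 0.0842 roll 0.0027 F [-0.4723 -0.1266 -0.403 ] w 0.004 tip [ 0.4749 -0.3708  0.0459]
dp total cm (tool) [7.9905 0.4541 3.7428]
rot total [ 0.0028 -0.0042 -0.0007]
```

```bash
python3 -m crank '{"dp":[[0.5,0.4,1],[1.2,0,1.5],[1.6,0,1],[1.6,0,0.2],[1.4,0,0],[0.9,0,0],[0.5,0,0],[0.2,0,0]],"delta_rot":[[0,0,0],[0,0,0],[0,0,0],[0,0,0],[0,0,0],[0,0,0],[0,0,0],[0,0,0]]}';  python3 -m crank '{"dp":[[0.1,0,0.01],[0.1,0,0.01],[0.1,0,0.01],[0.1,0,0.01],[0.1,0,0.01],[0.1,0,0.01],[0.1,0,0],[0,0,0]],"delta_rot":[[0,0,0],[0,0,0],[0,0,0],[0,0,0],[0,0,0],[0,0,0],[0,0,0],[0,0,0]]}'; python3 -c "
from h import *
st()"
```

```text
time: 41.0
position: [0.5396, -0.3812, 0.0325]
tool_rot: [3.126, -0.2, 0.129]
ft_force: [-0.3, -0.2, -0.2]
grip_width: 0.006
time: 41.8
position: [0.5459, -0.3828, 0.033]
tool_rot: [3.125, -0.202, 0.129]
ft_force: [-0.5, 0.3, 1.0]
grip_width: -0.001
t 41.80 p [ 0.5459 -0.3828  0.033 ] psi -0.1292 tilt 0.0829 roll 0.0020 F [-0.5302  0.2875  1.0098] w -0.001 tip [ 0.5623 -0.385   0.0153]
```

```bash
python3 -m crank '{"dp":[[0.1,0,0.02],[0.1,0,0.02],[0.1,0,0.02],[0.1,0,0.01],[0.1,0,0.01],[0.1,0,0.01],[0.1,0,0],[0,0,0]],"delta_rot":[[0,0,0],[0,0,0],[0,0,0],[0,0,0],[0,0,0],[0,0,0],[0,0,0],[0,0,0]]}'; python3 -c "
from h import *
st()"
```

```text
time: 42.6
position: [0.5504, -0.3836, 0.0317]
tool_rot: [3.126, -0.204, 0.122]
ft_force: [-6.4, 0.7, 2.2]
grip_width: 0.005
t 42.60 p [ 0.5504 -0.3836  0.0317] psi -0.1300 tilt 0.0778 roll 0.0012 F [-6.3746  0.7013  2.1996] w 0.005 tip [ 0.5667 -0.3858  0.0139]
```

```bash
python3 -m crank '{"dp":[[0.1,0,0],[0.1,0,0],[0.1,0,0],[0.02,0,0],[0,0,0],[0,0,0],[0,0,0],[0,0,0]],"delta_rot":[[0,0,0],[0,0,0],[0,0,0],[0,0,0],[0,0,0],[0,0,0],[0,0,0],[0,0,0]]}';python3 -m crank '{"dp":[[0.06,0,0],[0.06,0,0],[0,0,0],[0,0,0],[0,0,0],[0,0,0],[0,0,0],[0,0,0]],"delta_rot":[[0,0,0],[0,0,0],[0,0,0],[0,0,0],[0,0,0],[0,0,0],[0,0,0],[0,0,0]]}'; python3 -c "
from h import *
st()"
```

```text
time: 43.4
position: [0.5506, -0.3839, 0.0311]
tool_rot: [3.128, -0.205, 0.112]
ft_force: [-11.2, 2.3, 4.2]
grip_width: 0.005
time: 44.2
position: [0.5506, -0.384, 0.0309]
tool_rot: [3.128, -0.205, 0.109]
ft_force: [-13.3, 3.8, 5.1]
grip_width: 0.004
t 44.20 p [ 0.5506 -0.384   0.0309] psi -0.1312 tilt 0.0697 roll -0.0001 F [-13.3168   3.8106   5.094 ] w 0.004 tip [ 0.5668 -0.3861  0.013 ]
```

```bash
python3 -m crank '{"dp":[[0.06,0,-0.01],[0.06,0,-0.01],[0,0,0],[0,0,0],[0,0,0],[0,0,0],[0,0,0],[0,0,0]],"delta_rot":[[0,0,0],[0,0,0],[0,0,0],[0,0,0],[0,0,0],[0,0,0],[0,0,0],[0,0,0]]}'; python3 -m crank '{"dp":[[0.05,0,-0.01],[0.04,0,-0.01],[0,0,0],[0,0,0],[0,0,0],[0,0,0],[0,0,0],[0,0,0]],"delta_rot":[[0,0,0],[0,0,0],[0,0,0],[0,0,0],[0,0,0],[0,0,0],[0,0,0],[0,0,0]]}'; python3 -c "
from h import *
st()"
```

```text
time: 45.0
position: [0.5514, -0.3844, 0.0309]
tool_rot: [3.128, -0.206, 0.108]
ft_force: [-14.5, 2.6, 4.2]
grip_width: 0.007
time: 45.8
position: [0.5514, -0.3844, 0.0309]
tool_rot: [3.129, -0.206, 0.105]
ft_force: [-15.4, 2.9, 5.8]
grip_width: 0.004
t 45.80 p [ 0.5514 -0.3844  0.0309] psi -0.1315 tilt 0.0671 roll -0.0002 F [-15.3962   2.9162   5.7994] w 0.004 tip [ 0.5675 -0.3865  0.0129]
```

```bash
python3 -m crank '{"dp":[[0.05,0,-0.02],[0.04,0,-0.02],[0,0,0],[0,0,0],[0,0,0],[0,0,0],[0,0,0],[0,0,0]],"delta_rot":[[0,0,0],[0,0,0],[0,0,0],[0,0,0],[0,0,0],[0,0,0],[0,0,0],[0,0,0]]}'; python3 -c "
from h import *
st()"
```

```text
time: 46.6
position: [0.5516, -0.3845, 0.0309]
tool_rot: [3.129, -0.206, 0.103]
ft_force: [-16.5, 2.3, 4.9]
grip_width: 0.005
t 46.60 p [ 0.5516 -0.3845  0.0309] psi -0.1318 tilt 0.0660 roll -0.0004 F [-16.5205   2.3442   4.8699] w 0.005 tip [ 0.5677 -0.3867  0.0129]
```

```bash
python3 -m crank '{"dp":[[0.05,0,-0.02],[0.03,0,-0.02],[0,0,0],[0,0,0],[0,0,0],[0,0,0],[0,0,0],[0,0,0]],"delta_rot":[[0,0,0],[0,0,0],[0,0,0],[0,0,0],[0,0,0],[0,0,0],[0,0,0],[0,0,0]]}'; python3 -c "
from h import *
st()"
```

```text
time: 47.4
position: [0.5516, -0.3846, 0.031]
tool_rot: [3.13, -0.207, 0.101]
ft_force: [-17.8, 2.6, 4.0]
grip_width: 0.003
t 47.40 p [ 0.5516 -0.3846  0.031 ] psi -0.1319 tilt 0.0645 roll -0.0006 F [-17.7854   2.5818   3.9571] w 0.003 tip [ 0.5677 -0.3867  0.013 ]
```

```bash
python3 -m crank '{"dp":[[-0.6,0,0],[-1,0,-0.3],[-2,0,-1],[-2.5,-0.5,-1.5],[-2.2,-0.5,-1.5],[-1.5,0,-0.8],[-0.5,0,-0.3],[0,0,0]],"delta_rot":[[0,0,0],[0,0,0],[0,0,0],[0,0,0],[0,0,0],[0,0,0],[0,0,0],[0,0,0]]}'; python3 -c "
from h import *
st()
for n in('top','side'): cv2.imwrite('pics/%s16.png'%n,ctrl.get_image(n))
a=cv2.resize(cv2.imread('pics/top16.png')[90:200,280:420],None,fx=5,fy=5,interpolation=2)
cv2.imwrite('pics/top16z.png',a)
F=lambda x,y:T4(x,y,280,90,5)
im='pics/top16.png'
print('far',fity(im,[((130,193),(258,210)),((490,243),(601,260))],.034,F))
print('near',fity(im,[((101,380),(395,420))],.034,F))
print('groove',fity(im,[((123,294),(300,317)),((400,332),(580,357))],.034,F), fity(im,[((123,276),(300,299)),((400,314),(580,339))],.034,F))
print('barfar',fity(im,[((263,182),(488,212))],.031,F))
print('railfar',fity(im,[((244,50),(541,92))],.034,F))
"
```

```text
time: 48.2
position: [0.4562, -0.3616, 0.0808]
tool_rot: [3.123, -0.203, 0.132]
ft_force: [0.7, -0.3, 0.1]
grip_width: 0.008
t 48.20 p [ 0.4562 -0.3616  0.0808] psi -0.1298 tilt 0.0849 roll 0.0036 F [ 0.6797 -0.2611  0.056 ] w 0.008 tip [ 0.4726 -0.3639  0.0632]
far (np.float32(-0.12731822), array([ 0.008, -0.   ]))
near (np.float32(-0.12431748), array([-0.0679,  0.0378]))
groove (np.float32(-0.12889047), array([-0.0337, -0.0013])) (np.float32(-0.1281391), array([-0.0246,  0.0196]))
barfar (np.float32(-0.12488647), array([ 0.0205, -0.0026]))
railfar (np.float32(-0.13078673), array([0.0707, 0.0009]))
```

View pics/top16z.png

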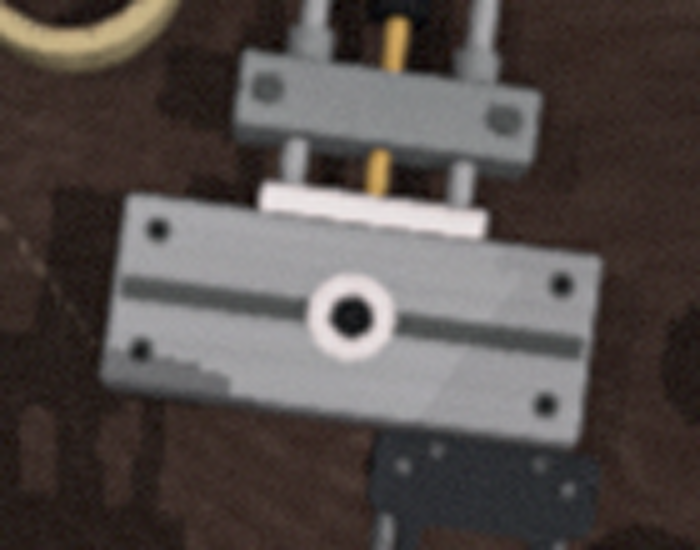

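View pics/side16.png

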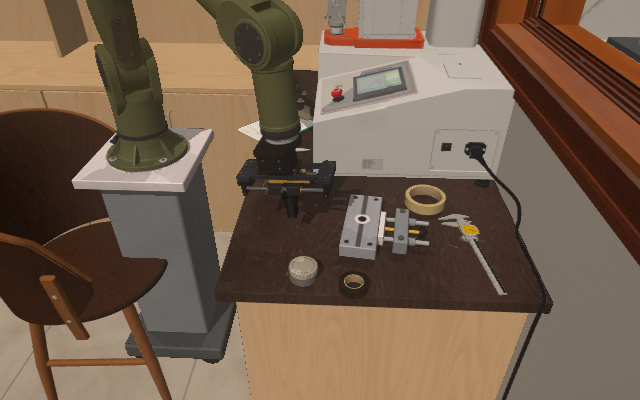

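```bash
python3 -c "
from h import *
a=cv2.imread('pics/top0.png').astype(int);b=cv2.imread('pics/top16.png').astype(int)
for n,(u,v) in dict(jar=(230,253),pot=(425,213),tape=(435,163)).items():
    t=a[v-16:v+16,u-14:u+14].astype(np.uint8);s=b[v-24:v+24,max(0,u-22):u+22].astype(np.uint8)
    r=cv2.matchTemplate(s,t,cv2.TM_CCOEFF_NORMED);print(n,cv2.minMaxLoc(r)[1],np.array(cv2.minMaxLoc(r)[3])-8)
print(st()[0]['time'])
ctrl.close_job()"
```

```text
jar 0.9791464805603027 [0 0]
pot 0.9884535670280457 [0 0]
tape 0.9933592081069946 [0 0]
t 48.30 p [ 0.4568 -0.3611  0.0799] psi -0.1289 tilt 0.0841 roll 0.0023 F [ 0.3979 -0.4125  0.5661] w 0.006 tip [ 0.4732 -0.3632  0.0623]
48.3
the job is handed in; nothing more can be done
```

The block is at the stop and the job was handed in at 48.3 s of the 72 s allowed. I walked it there with alternating pushes of the closed fingers on the right and left of its near face. Then I pressed it home at the left end of the bar and after that at the right.

- **Force:** The highest force reading was about 18.7 N, against the 24 N limit. I read force only at the end of each 0.8 s move, so short peaks in between were not seen.
- **Bearing on the bar:** The force rose to about 18 N at each end with no further movement. I took that as bearing, because the block had been breaking loose at about 14–15 N. The contact force on the bar itself could not be read directly.
- **Final pose:** In the last top picture the block is square to the bar to about 0.002 rad; the edge fits scatter by about 0.005. Its far face is about 8 mm ahead of the rail's origin. It is centred on the bar within about 4 mm; I took that figure from the picture just before the last small press.
- **Bystanders and arm:** Pot, tape roll and jar have not moved, matching the first picture to the pixel. The arm stands clear of everything.

One push at the left, too near the middle, did not move the block at about 17 N. I backed off and pushed further out. No check failed.

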